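# Set up the swing-out display ledge and lay out the incense boxes

## Task

Get the swing-out display ledge on the counter rack ready: put the scoop lying in the way of its foot onto the scale's pan, swing the ledge out until it clicks home in its end detent, and then screw its foot down by the knob until the rubber pad just touches the counter, without forcing it. Only after that lay all the incense boxes out on the ledge itself, side by side, each square across it and balanced on its middle.

Things in the scene. Friction and masses are not known exactly. Their poses are not given: they have to be found in the camera images.
- rack: orange pigeonhole rack, 360 x 140 x 170 mm high, fixed. Origin at counter level on the vertical axis of the ledge's hinge, a 28 mm steel post standing off the rack's front; x runs along the rack's front, y into the rack: its front face is at y = +75 mm and it reaches from x = -60 to +300 mm. Place and yaw vary.
- ledge (a joint): swing of the wooden ledge about its upright hinge, rad: 0 folded along the rack's front (along the rack's x), growing clockwise seen from above, away from the rack. Starts partly out, stays where left (0.25 Nm friction). A sprung ball snaps over a bump at about 1.17 (up to 1 Nm); past it the ledge is home against its end stop at 1.30.
- ledge_root (a point): point on the ledge's top face on the hinge axis, turning with the ledge, 110 mm above the counter: x along the ledge to its free end, y across, z up. The ledge is a plain level board 68 mm wide, 18 mm thick, x = 0 to 350 mm, free on both sides (can be gripped across its width). Clear for boxes from x = 20 to 280 mm; the foot's screw is at x = 320 mm.
- foot_knob (a joint): angle of the knob of the screw foot at the ledge's free end, rad, growing clockwise seen from above, which lowers knob, rod and pad by 10 mm a turn (1.59 mm/rad). Starts with 5 to 10 mm of air under the pad. Turns lightly (0.06 Nm) until the pad touches, then the rubber resists by some 2 Nm per rad and springs back when let go. Otherwise it stays put.
- knob_mid (a point): centre of the black lobed hand knob on top of the foot's screw, on its upright axis, at half its height: 48 mm across, 30 mm high. When the pad touches the counter the knob's underside is 8 mm above the ledge's top. It can be gripped across any diameter.
- foot_pad (a point): centre of the underside of the foot's round rubber pad (40 mm across, 12 mm thick) below the ledge's free end; its height above the counter (z = 0) is the gap still to be closed.
- scoop: steel scoop with wooden handle, 190 mm long, 160 g, lying on the counter where the foot will come down. Origin at mid-length on its underside; trough (flat floor 110 x 70 mm, walls 26 to 36 mm high) from x = -95 to +15 mm, round handle 22 mm thick from x = +15 to +95 mm, its axis 24 mm above the underside.
- scoop_grip (a point): point on the axis of the scoop's handle to take it by, 48 mm from the scoop's middle and 24 mm above its underside.
- scale: flat black shop scale with a level steel pan, fixed. Origin at counter level under the pan's centre; the pan is 180 mm (x) by 220 mm (y), its top 85 mm above the counter; a display housing of the same height borders it on +x.
- pot: small brass pot with a flared rim, 90 mm wide, 78 mm high; origin under its centre. A bystander: leave it alone.
- jar: jar with a steel lid, 72 mm wide, 110 mm high; origin under its centre. A bystander: leave it alone.
- box1: carton of incense sticks, a closed square-section box 150 x 30 x 30 mm, 90 g, lying on the counter; all boxes are alike and three or four are there. Origin at its centre (15 mm above what it lies on), x along its length.
- box2: carton of incense sticks, a closed square-section box 150 x 30 x 30 mm, 90 g, lying on the counter; all boxes are alike and three or four are there. Origin at its centre (15 mm above what it lies on), x along its length.
- box3: carton of incense sticks, a closed square-section box 150 x 30 x 30 mm, 90 g, lying on the counter; all boxes are alike and three or four are there. Origin at its centre (15 mm above what it lies on), x along its length.
- box4: carton of incense sticks, a closed square-section box 150 x 30 x 30 mm, 90 g, lying on the counter; all boxes are alike and three or four are there. Origin at its centre (15 mm above what it lies on), x along its length.

How it is judged:
By the outcome, as a careful person would: the job done as asked, in the order asked, and still so for the second after the job is handed in, with the robot touching nothing.
Of box1, box2, box3, box4 only 3 to 4 are there at a start; the rules pass over those that are not, and their reading is None.
At some moment in a run one of box1, box2, box3, box4, scoop may be knocked a few centimetres aside while the robot is not near it.
Once in a run the grip may slacken for a moment while it holds something.
It also fails if it takes over 210 s, if anything falls off the work surface, if the arm or the gripper's body presses on something with over 40 N, if the wrist force passes 120 N, or if a joint passes its speed limit or range.

## Robot

A 6-joint arm with a two-finger parallel gripper is mounted at the origin on the work surface. World frame = base frame: x ahead of the robot, y to its left, z up, the work surface at z = 0. Lengths are in m, angles in rad, forces in N, time in s.
With the tool pointing down it reaches from about 0.425 to 0.925 m from the base axis. Payload 12.5 kg.
Tool frame: the origin (TCP) lies at the very end of the fingers, on their centre line; the grasp point (between the pads) lies 19 mm behind it; z points along the fingers, y is the direction in which the jaws open and shut (so a half turn about z gives the same grasp; the last joint's range is limited). The gripper opens to 85 mm and grips with 20 to 120 N. Pads are 22 mm wide; open, the fingers measure 114 mm over their backs; the gripper's body (76 mm by 85 mm) begins 54 mm behind the grasp point. The pads swing forward as they close: fully open they stand 13 mm farther back than shut.
Start: joints at [-0.106, 0.491, 1.559, -0, 1.092, -0.106], TCP at [0.625, 0, 0.195] pointing down, gripper open.
Joint ranges: [-3.1, 3.1], [-0.84, 2.19], [0.05, 2.79], [-1.13, 4.28], [0.06, 2.93], [-2.69, 2.69]. Speed limits (rad/s): [2.22, 2.22, 2.79, 3.14, 3.14, 3.14].

## Interface

Orientations are given as a unit quaternion [x, y, z, w].
In Python, from workcell import bot gives the robot as it stands.
- The arm moves only by the tool arm_command, never from a script. Its argument "increments" is a list of rows, each a list of 7 numbers: the shift along the tool's x, y, z in units of 50 mm (1.0 is 50 mm), then the turn, a rotation vector about the tool's x, y, z in units of 6 degrees (1.0 is 6 degrees), then the opening, from 0 (shut) to 1 (fully open). In form: [[dx, dy, dz, rx, ry, rz, gripper], ...]. A call has 1 to 8 rows; each row shifts and turns the commanded pose from where the row before left it, along the tool's axes as they then stand; what a row does not reach is not made up. A row lasts 1/8 s, in which the tool goes at most 62.5 mm and 10.7 degrees, less where a joint would pass 70% of its speed; a pose out of reach is approached as far as the arm can. A call is refused whole if a number of a shift passes 1 or a number of a turn 1, either way. A call with a gripper value outside its range is refused whole. The fingers move at their own pace and stop on an object; "squeeze" is the grip in N (left out, the last holds). Time passes only in rows, so rows that do not move let the fingers close. It gives the time, the measured TCP pose, the force and the opening at its end, in the units of the state.
- bot.observe(): the state, without advancing time (a new reading comes with each control period).
- bot.grab_frame(name): name is "scene" or "side" or "wrist"; returns the picture (384x512x3 uint8, red, green, blue); there is no depth.
- bot.calibration(name): a dict with "K" (3x3 intrinsics, pixels), "camera_from_world" (4x4, takes a point from world to camera coordinates); the wrist camera has in their place "mount" (4x4, takes a point from camera to tool coordinates, whose origin is the TCP and whose axes are the flange's). Camera axes: x right, y down, z forward; pixel columns grow to the right and rows downward; lengths in m; the calibration is good to about 2 mm. The wrist camera is an equidistant fisheye: a pixel r from the principal point sees the ray r / f radians off the axis. A picture is of the moment at which its call begins: read the wrist's pose just before it. calibration takes no time and is no camera call.
- bot.hand_in(): hands the job in, once; it reports no verdict.
The state is a dict: "clock": time; "joints": joint angles; "qvel": joint speeds; "tau": joint torques, N m; "eef_pos": TCP position; "tool_rot": TCP orientation; "force": force on the tool from outside, world axes, zero at the start; "torque": the same for the moment, N m; "gripper_width": finger opening in m.
Only numpy, scipy, OpenCV 4.12 (cv2) and the standard library are available. Lean on these libraries where they do the work, as an engineer would, in place of code of your own. Each camera call takes 0.05 s, during which the arm holds its last target. There are 200 camera calls.

## Working session

There is one attempt and no reset: what is moved stays moved. The work goes in short steps, Python scripts to look and compute and a tool call to move; the robot and the scene stay as the last step left them, time stands still between calls to the robot, and variables do not carry over. Pictures are saved under pics/ and viewed, about 12 in all and at most 16, crops included, and the job is handed in when it is done.

Besides the shell and the picture viewer there is one more tool, called after "Call:" in YAML: its name, and indented under it one key for each argument. arm_command: Moves the arm, as the interface text tells. Its arguments: {"type":"object","properties":{"increments":{"type":"array","items":{"type":"array","items":{"type":"number"}}},"squeeze":{"type":"number"}},"required":["increments"]}

```bash
ls; mkdir -p pics
cat > h.py <<'E'
import numpy as np, cv2
from workcell import bot
from scipy.spatial.transform import Rotation as R
def snap(name,fn,crop=None,scale=1):
    s=bot.observe(); im=bot.grab_frame(name); np.save('pics/'+fn+'.npy',np.r_[s['eef_pos'],s['tool_rot']])
    im=cv2.cvtColor(im,cv2.COLOR_RGB2BGR); cv2.imwrite('pics/'+fn+'_raw.png',im)
    save(im,fn,crop,scale)
def save(im,fn,crop=None,scale=1):
    if crop: im=im[crop[1]:crop[3],crop[0]:crop[2]]
    cv2.imwrite('pics/'+fn+'.png',cv2.resize(im,None,fx=scale,fy=scale,interpolation=cv2.INTER_CUBIC))
def ray(name,px,pose=None):
    c=bot.calibration(name);K=np.array(c['K'])
    x=(px[0]-K[0,2])/K[0,0];y=(px[1]-K[1,2])/K[1,1]
    if name=='wrist':
        r=np.hypot(x,y);d=np.array([x/r*np.sin(r),y/r*np.sin(r),np.cos(r)]) if r>1e-9 else np.array([0,0,1.])
        M=np.array(c['mount']);Rt=R.from_quat(pose[3:]).as_matrix()
        return Rt@M[:3,3]+pose[:3],Rt@M[:3,:3]@d
    T=np.linalg.inv(np.array(c['camera_from_world']))
    return T[:3,3],T[:3,:3]@np.array([x,y,1.])
def at(name,px,z,fn=None):
    o,d=ray(name,px,np.load('pics/'+fn+'.npy') if fn else None)
    return o+d*(z-o[2])/d[2]
def proj(name,P,pose=None):
    c=bot.calibration(name);K=np.array(c['K']);P=np.asarray(P,float)
    if name=='wrist':
        M=np.array(c['mount']);p=R.from_quat(pose[3:]).inv().apply(P-pose[:3]);p=M[:3,:3].T@(p-M[:3,3])
        th=np.arctan2(np.hypot(p[0],p[1]),p[2]);h=np.hypot(p[0],p[1]);q=p[:2]/h*th
    else:
        T=np.array(c['camera_from_world']);p=T[:3,:3]@P+T[:3,3];q=p[:2]/p[2]
    return np.array([K[0,0]*q[0]+K[0,2],K[1,1]*q[1]+K[1,2]])
def st():
    s=bot.observe();e=R.from_quat(s['tool_rot']).as_matrix()
    print('t',round(s['clock'],2),'pos',np.round(s['eef_pos'],4),'yawy',round(np.degrees(np.arctan2(e[1,1],e[0,1])),1),'z',np.round(e[:,2],3),'F',np.round(s['force'],1),'T',np.round(s['torque'],2),'w',round(s['gripper_width'],4),'j6',np.round(s['joints'],2));return s
E
python3 - <<'E'
from h import *
st()
snap('scene','s1',scale=1.5);snap('side','d1',scale=1.5);snap('wrist','w1',scale=1.5)
for n in('scene','side'):
    T=np.linalg.inv(np.array(bot.calibration(n)['camera_from_world']));print(n,T[:3,3],T[:3,2])
print(bot.calibration('wrist'))
E
```

```text
pics
t 0.0 pos [6.247e-01 1.000e-04 1.944e-01] yawy 0.0 z [-0.001  0.    -1.   ] F [0.2 0.7 0.6] T [-0.01  0.05 -0.01] w 0.0855 j6 [-0.11  0.49  1.56 -0.    1.09 -0.11]
scene [ 1.40325139 -0.3087311   1.03341918] [-0.64841454  0.20272996 -0.73379775]
side [-0.04491848 -0.85341094  0.98217224] [ 0.48265249  0.60044929 -0.63757919]
{'K': array([[297.31863964,   0.        , 256.89495242],
       [  0.        , 297.31863964, 191.39703176],
       [  0.        ,   0.        ,   1.        ]]), 'mount': array([[-1.25059247e-04, -9.50471118e-01, -3.10812868e-01,
         7.93225545e-02],
       [ 9.99999463e-01,  2.00948359e-04, -1.01686521e-03,
         5.92799194e-04],
       [ 1.02895835e-03, -3.10812828e-01,  9.50470582e-01,
        -1.78039198e-01],
       [ 0.00000000e+00,  0.00000000e+00,  0.00000000e+00,
         1.00000000e+00]])}
```

View pics/s1.png

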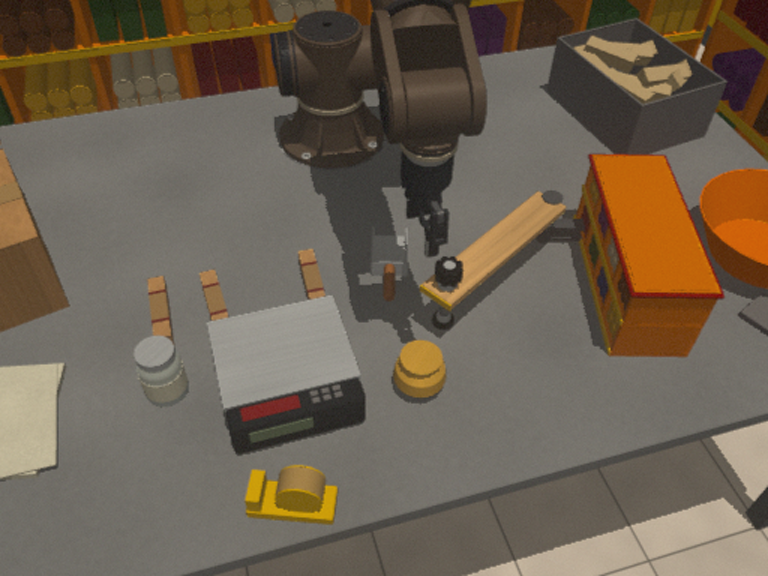

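View pics/d1.png

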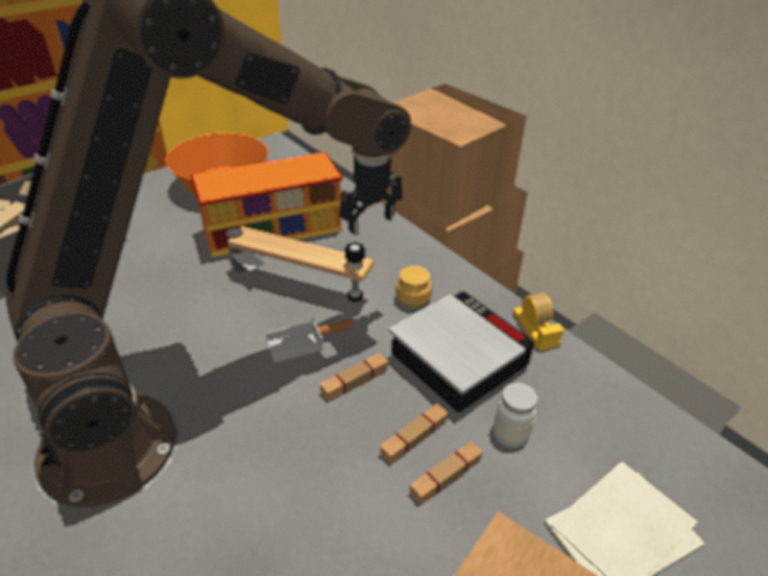

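```bash
cat >> h.py <<'E'
def tri(obs):
    A=np.zeros((3,3));b=np.zeros(3);L=[]
    for n,px,fn in obs:
        o,d=ray(n,px,np.load('pics/'+fn+'.npy') if fn else None);d=d/np.linalg.norm(d);M=np.eye(3)-np.outer(d,d);A+=M;b+=M@o;L.append((o,M))
    p=np.linalg.solve(A,b);return p,[np.linalg.norm(M@(p-o)) for o,M in L]
E
python3 - <<'E'
from h import *
np.set_printoptions(precision=4,suppress=True)
def S(p,z):return at('scene',np.array(p)/1.5,z)
def D(p,z):return at('side',np.array(p)/1.5,z)
for n,a,b in [('knobtop',(447,263),(355,247)),('pad',(442,320),(355,296)),('hinge',(552,197),(235,235)),('tip handle',(389,298),(351,324)),('junction',(389,266),(319,331))]:
    print(n,tri([('scene',np.array(a)/1.5,None),('side',np.array(b)/1.5,None)]))
print('hinge z.11',S((552,198),.115),'ledge end corners',S((421,288),.11),S((448,305),.101), D((368,263),.11),D((355,275),.1))
print('scoop',S((389,298),.024),S((389,266),.024),D((351,324),.024),D((319,331),.024))
print('trough front',S((373,260),0),S((403,278),0),D((268,342),.03))
for q in [((308,250),(319,297)),((208,270),(222,317)),((156,277),(161,333))]:print('box',[S(p,.03) for p in q])
for q in [((325,386),(384,361)),((387,448),(443,410)),((416,488),(477,449))]:print('boxD',[D(p,.03) for p in q])
print('scale pan',[S(p,.085) for p in [(208,320),(336,298),(358,370),(232,408)]])
print('pan D',[D(p,.085) for p in [(391,330),(456,296),(531,349),(462,400)]])
print('pot',S((420,360),.078),'jar',S((155,350),.11))
print('rack top',[S(p,.17) for p in [(590,157),(672,155),(720,293),(610,295)]])
E
```

```text
knobtop (array([0.6204, 0.0535, 0.1612]), [np.float64(0.00013370351629367013), np.float64(0.0001337035162935596)])
pad (array([0.6214, 0.0565, 0.0128]), [np.float64(0.0005709608730962181), np.float64(0.0005709608730962856)])
hinge (array([0.4598, 0.3339, 0.1069]), [np.float64(0.00197101444711867), np.float64(0.0019710144471186716)])
tip handle (array([ 0.5506, -0.0235,  0.0209]), [np.float64(0.00033110922451053853), np.float64(0.0003311092245105687)])
junction (array([ 0.4773, -0.0019,  0.0264]), [np.float64(0.0007882368658925137), np.float64(0.0007882368658925305)])
hinge z.11 [0.4689 0.3292 0.115 ] ledge end corners [0.6189 0.0108 0.11  ] [0.6609 0.0456 0.101 ] [0.6484 0.0418 0.11  ] [0.6054 0.0344 0.1   ]
scoop [ 0.5534 -0.0246  0.024 ] [ 0.4745 -0.0004  0.024 ] [ 0.5487 -0.0257  0.024 ] [ 0.4786 -0.0008  0.024 ]
trough front [ 0.4278 -0.0189  0.    ] [0.4909 0.0236 0.    ] [0.3683 0.0323 0.03  ]
box [array([ 0.3952, -0.142 ,  0.03  ]), array([ 0.5209, -0.1497,  0.03  ])]
box [array([ 0.3964, -0.3366,  0.03  ]), array([ 0.5202, -0.3278,  0.03  ])]
box [array([ 0.3882, -0.4327,  0.03  ]), array([ 0.5276, -0.4358,  0.03  ])]
boxD [array([ 0.3955, -0.1458,  0.03  ]), array([ 0.533 , -0.1644,  0.03  ])]
boxD [array([ 0.4013, -0.3377,  0.03  ]), array([ 0.5429, -0.3358,  0.03  ])]
boxD [array([ 0.3894, -0.4325,  0.03  ]), array([ 0.5309, -0.4402,  0.03  ])]
scale pan [array([ 0.5687, -0.3504,  0.085 ]), array([ 0.5796, -0.1305,  0.085 ]), array([ 0.7382, -0.1344,  0.085 ]), array([ 0.7539, -0.3382,  0.085 ])]
pan D [array([ 0.5667, -0.1439,  0.085 ]), array([ 0.7516, -0.1471,  0.085 ]), array([ 0.7582, -0.3599,  0.085 ]), array([ 0.5532, -0.37  ,  0.085 ])]
pot [ 0.7418 -0.0307  0.078 ] jar [ 0.6298 -0.4378  0.11  ]
rack top [array([0.4339, 0.4156, 0.17  ]), array([0.4712, 0.5734, 0.17  ]), array([0.8116, 0.4499, 0.17  ]), array([0.7669, 0.2765, 0.17  ])]
```

View pics/w1.png

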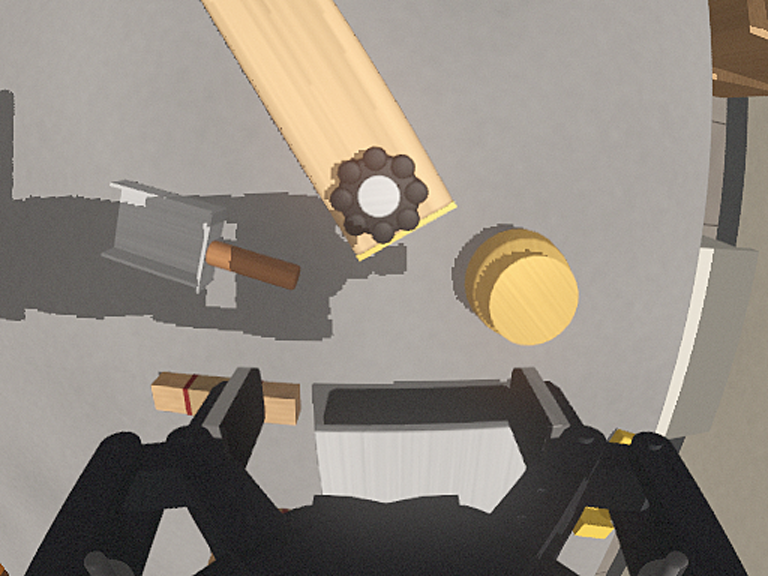

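Three boxes can be seen. Scoop grip ≈ (0.506, -0.010), handle heading ≈ -17.6°. Going above it, with the jaws turned across the handle.

Call:
arm_command:
  increments:
    - [-0.2, -0.8, 0, 0, 0, 0, 1]
    - [0, -0.8, 0, 0, 0, 0, 1]
    - [0, -0.78, 0, 0, 0, -1, 1]
    - [0, 0, 0, 0, 0, -1, 1]
    - [0, 0, 0, 0, 0, -1, 1]
    - [0, 0, 0, 0, 0, -1, 1]
    - [0, 0, 0, 0, 0, -1, 1]
    - [0, 0, 0, 0, 0, -1, 1]

```text
clock: 1.15
eef_pos: [0.5059, -0.0099, 0.1949]
tool_rot: [0.452, 0.892, -0.0, -0.0]
force: [0.3, 0.2, 0.4]
gripper_width: 0.0854
```

Call:
arm_command:
  increments:
    - [0, 0, 0.6, 0, 0, -1, 1]
    - [0, 0, 0.6, 0, 0, -1, 1]
    - [0, 0, 0.3, 0, 0, -1, 1]
    - [0, 0, 0, 0, 0, -1, 1]
    - [0, 0, 0, 0, 0, -1, 1]
    - [0, 0, 0, 0, 0, -1, 1]
    - [0, 0, 0, 0, 0, 0, 1]
    - [0, 0, 0, 0, 0, 0, 1]

```text
clock: 2.15
eef_pos: [0.506, -0.01, 0.12]
tool_rot: [0.158, 0.988, 0.0, 0.0]
force: [0.2, 0.1, 0.1]
gripper_width: 0.0853
```

```bash
cat >> h.py <<'E'
def go(xyz,yawy=None):
    """needed shift (tool axes, units) and turn (units) for tool-down target"""
    s=bot.observe();m=R.from_quat(s['tool_rot'])
    d=m.inv().apply(np.array(xyz)-s['eef_pos'])/.05
    r=0
    if yawy is not None:
        x,y=np.cos(np.radians(yawy)),np.sin(np.radians(yawy))
        T=np.array([[-y,x,0],[x,y,0],[0,0,-1]]).T
        r=(m.inv()*R.from_matrix(T)).as_rotvec(degrees=True)/6
    print('shift',np.round(d,2),'turn',np.round(r,2))
E
python3 - <<'E'
from h import *
st();snap('wrist','w2',scale=1.5)
go([.506,-.010,.006],72.4)
E
```

```text
t 2.15 pos [ 0.506 -0.01   0.12 ] yawy 71.9 z [ 0.  0. -1.] F [0.2 0.1 0.1] T [ 0.05  0.01 -0.02] w 0.0853 j6 [-0.15  0.42  1.93  0.    0.79 -1.4 ]
shift [-0.   -0.    2.28] turn [ 0.    0.   -0.08]
```

View pics/w2.png

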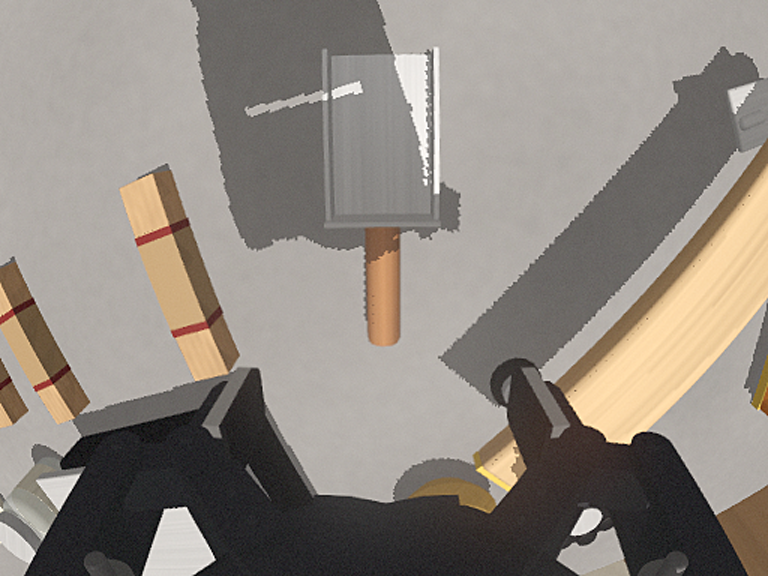

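Run:
```python
from h import *
for p in [(384,338),(382,230),(383,285)]: print(at('wrist',np.array(p)/1.5,.028,'w2'))
```

```text
[ 0.54790374 -0.02497478  0.028     ]
[ 0.47868136 -0.00352554  0.028     ]
[ 0.51259003 -0.01403733  0.028     ]
```

Call:
arm_command:
  increments:
    - [0, 0, 0.8, 0, 0, 0, 1]
    - [0, 0, 0.8, 0, 0, 0, 1]
    - [0, 0, 0.4, 0, 0, 0, 1]
    - [0, 0, 0.26, 0, 0, 0, 1]
    - [0, 0, 0, 0, 0, 0, 1]

```text
clock: 2.82
eef_pos: [0.5058, -0.01, 0.0066]
tool_rot: [0.157, 0.988, -0.0, -0.0]
force: [-0.4, 0.3, 0.6]
gripper_width: 0.0856
```

Call:
arm_command:
  increments:
    - [0, 0, 0, 0, 0, 0, 0]
    - [0, 0, 0, 0, 0, 0, 0]
    - [0, 0, 0, 0, 0, 0, 0]
    - [0, 0, 0, 0, 0, 0, 0]
    - [0, 0, 0, 0, 0, 0, 0]
    - [0, 0, 0, 0, 0, 0, 0]
  squeeze: 90

```text
clock: 3.58
eef_pos: [0.506, -0.01, 0.007]
tool_rot: [0.156, 0.988, 0.0, 0.0]
force: [0.8, 0.0, -0.4]
gripper_width: 0.0002
```

Call:
arm_command:
  increments:
    - [0, 0, -0.3, 0, 0, 0, 0]
    - [0, 0, -0.5, 0, 0, 0, 0]
    - [0, 0, -0.6, 0, 0, 0, 0]
    - [0, 0, -0.6, 0, 0, 0, 0]
    - [0, 0, -0.6, 0, 0, 0, 0]
    - [0, 0, -0.4, 0, 0, 0, 0]
    - [0, 0, 0, 0, 0, 0, 0]

```text
clock: 4.45
eef_pos: [0.5065, -0.01, 0.1589]
tool_rot: [0.156, 0.988, 0.0, 0.002]
force: [-0.6, -0.6, 0.0]
gripper_width: 0.0001
```

Run:
```python
from h import *
st();snap('side','d2',(150,150,390,300),2.5)
go([.655,-.290,.157],-3)
```

```text
t 4.45 pos [ 0.5065 -0.01    0.1589] yawy 72.0 z [ 0.003 -0.001 -1.   ] F [-0.6 -0.6  0. ] T [-0.02 -0.01 -0.03] w 0.0001 j6 [-0.15  0.37  1.89 -0.    0.88 -1.41]
shift [-4.56 -4.41  0.02] turn [1.00e-02 1.00e-02 1.25e+01]
```

View pics/d2.png

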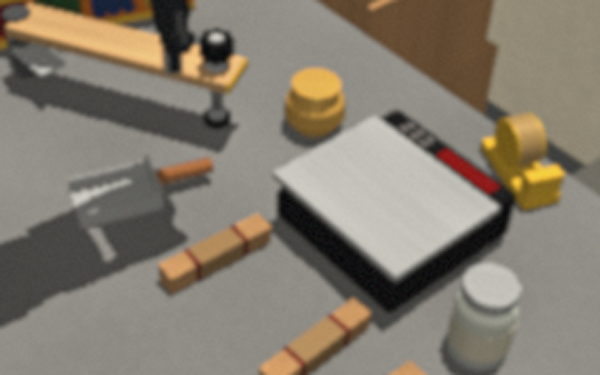

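Run:
```python
from h import *
pose=np.load('pics/w2.npy')
print(proj('wrist',[.506,-.01,.024],pose)*1.5,proj('wrist',[.506,-.01,.12],pose)*1.5)
for p in [(212,163),(160,177)]: print(at('side',np.array(p)/2.5+150,.024))
snap('wrist','w3',scale=1.5)
```

```text
[385.81248651 271.89514839] [385.8572342  332.97221899]
[ 0.55321607 -0.02413793  0.024     ]
[ 0.4817552 -0.0040275  0.024    ]
```

View pics/w3.png

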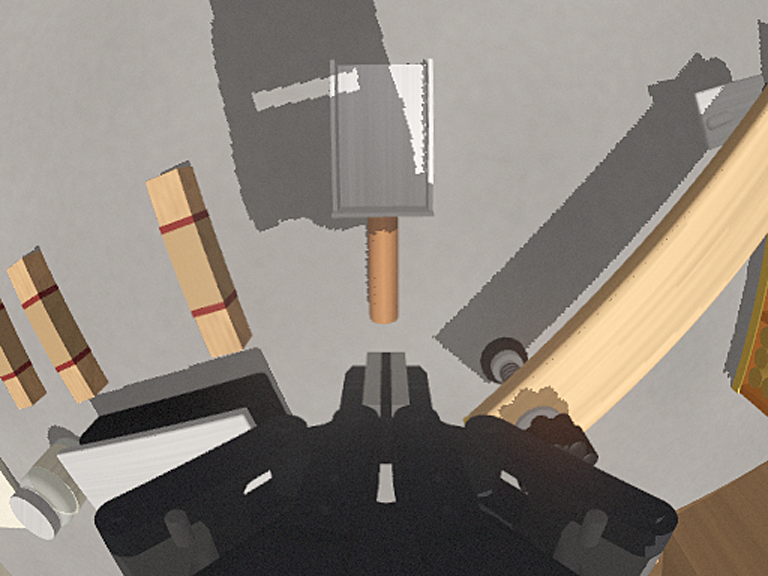

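Run:
```python
from h import *
st()
snap('scene','s2',(190,90,350,210),5)
for z in (.159,.178,.2): print(z,proj('scene',[.5065,-.01,z]),(proj('scene',[.5065,-.01,z])-[190,90])*5,proj('side',[.5065,-.01,z]),(proj('side',[.5065,-.01,z])-150)*2.5)
```

```text
t 4.55 pos [ 0.5057 -0.0099  0.1569] yawy 72.0 z [ 0. -0. -1.] F [ 0.2 -0.4 -1.4] T [ 0.02  0.01 -0.05] w 0.0003 j6 [-0.15  0.37  1.89  0.    0.88 -1.41]
0.159 [260.57864669 150.90476663] [352.89323343 304.52383314] [219.71769722 187.60640954] [174.29424304  94.01602386]
0.178 [260.75643089 145.56207826] [353.78215447 277.81039131] [219.50685877 182.89929324] [173.76714692  82.24823311]
0.2 [260.96722675 139.2273392 ] [354.83613375 246.13669599] [219.25771008 177.33687385] [173.1442752   68.34218464]
```

View pics/s2.png

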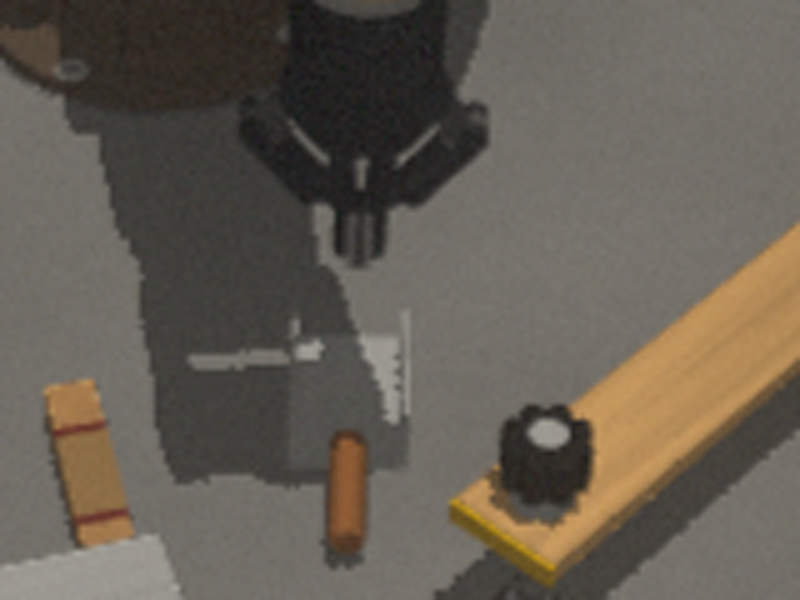

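The gripper closed on nothing. The pictures put the real fingertips about 35 mm above the reported TCP, so I'll find the counter by touch, with the jaws half open around the handle.

Call:
arm_command:
  increments:
    - [0, 0, 0.6, 0, 0, 0, 0.5]
    - [0, 0, 0.8, 0, 0, 0, 0.5]
    - [0, 0, 0.8, 0, 0, 0, 0.5]
    - [0, 0, 0.6, 0, 0, 0, 0.5]
    - [0, 0, 0.4, 0, 0, 0, 0.5]
    - [0, 0, 0, 0, 0, 0, 0.5]

```text
clock: 5.35
eef_pos: [0.5048, -0.0098, -0.0048]
tool_rot: [0.156, 0.988, -0.0, -0.002]
force: [0.2, -0.9, -0.4]
gripper_width: 0.043
```

Run:
```python
from h import *
s=st()
snap('wrist','w4',(100,80,420,340),2.5)
```

```text
t 5.35 pos [ 0.5048 -0.0098 -0.0048] yawy 72.0 z [-0.004  0.001 -1.   ] F [ 0.2 -0.9 -0.4] T [-0.    0.09  0.04] w 0.043 j6 [-0.15  0.63  2.02 -0.    0.49 -1.41]
```

View pics/w4.png

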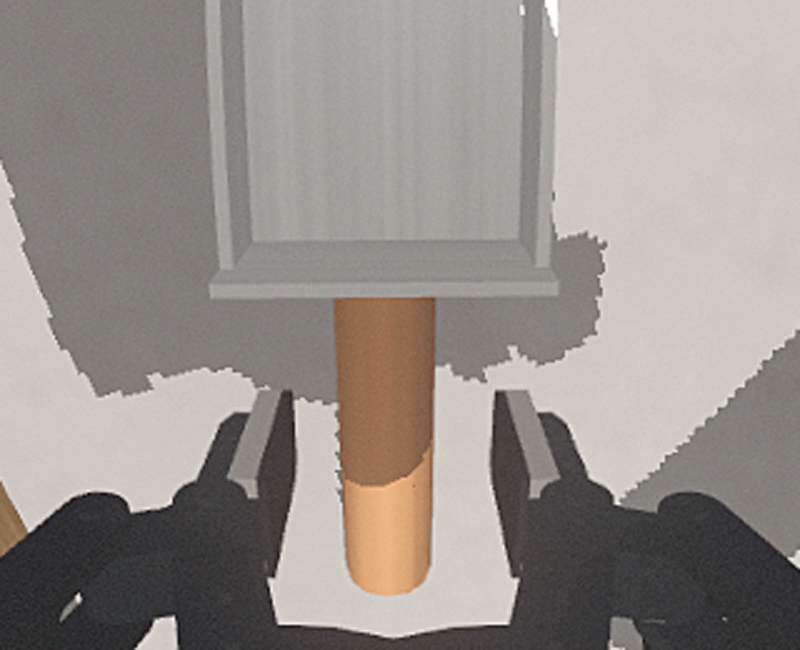

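Call:
arm_command:
  increments:
    - [0, 0, 0.15, 0, 0, 0, 0.5]
    - [0, 0, 0.1, 0, 0, 0, 0.5]
    - [0, 0, 0.05, 0, 0, 0, 0.5]
    - [0, 0, 0, 0, 0, 0, 0.5]

```text
clock: 5.9
eef_pos: [0.506, -0.01, -0.018]
tool_rot: [0.156, 0.988, 0.0, 0.0]
force: [-0.0, 1.2, -0.2]
gripper_width: 0.043
```

Call:
arm_command:
  increments:
    - [0, 0, 0.05, 0, 0, 0, 0.5]
    - [0, 0, 0.03, 0, 0, 0, 0.5]
    - [0, 0, 0, 0, 0, 0, 0.5]

```text
clock: 6.28
eef_pos: [0.506, -0.01, -0.0221]
tool_rot: [0.156, 0.988, 0.0, -0.0]
force: [0.5, -0.4, -0.3]
gripper_width: 0.0433
```

Call:
arm_command:
  increments:
    - [0, 0, 0.04, 0, 0, 0, 0.5]
    - [0, 0, 0.04, 0, 0, 0, 0.5]
    - [0, 0, 0.03, 0, 0, 0, 0.5]
    - [0, 0, 0, 0, 0, 0, 0.5]

```text
clock: 6.78
eef_pos: [0.506, -0.01, -0.0276]
tool_rot: [0.156, 0.988, 0.0, -0.0]
force: [-0.5, 0.2, 0.0]
gripper_width: 0.0429
```

Call:
arm_command:
  increments:
    - [0, 0, 0, 0, 0, 0, 0.2]
    - [0, 0, 0, 0, 0, 0, 0]
    - [0, 0, 0, 0, 0, 0, 0]
    - [0, 0, 0, 0, 0, 0, 0]
  squeeze: 80

```text
clock: 7.28
eef_pos: [0.5061, -0.01, -0.0273]
tool_rot: [0.156, 0.988, -0.0, 0.0]
force: [0.5, -0.5, 3.7]
gripper_width: 0.0194
```

Run:
```python
from h import *
s=st()
```

```text
t 7.28 pos [ 0.5061 -0.01   -0.0273] yawy 72.0 z [ 0. -0. -1.] F [ 0.5 -0.5  3.7] T [-0.14  0.24  0.01] w 0.0194 j6 [-0.15  0.68  2.03 -0.    0.44 -1.41]
```

Call:
arm_command:
  increments:
    - [0, 0, 0, 0, 0, 0, 0.5]
    - [0, 0, 0, 0, 0, 0, 0.5]
    - [0, 0, 0.05, 0, 0, 0, 0.5]
    - [0, 0, 0.05, 0, 0, 0, 0.5]
    - [0, 0, 0, 0, 0, 0, 0.5]

```text
clock: 7.9
eef_pos: [0.5059, -0.01, -0.0328]
tool_rot: [0.156, 0.988, -0.0, -0.0]
force: [0.5, -0.1, 0.1]
gripper_width: 0.0425
```

Call:
arm_command:
  increments:
    - [0, 0, 0, 0, 0, 0, 0.2]
    - [0, 0, 0, 0, 0, 0, 0]
    - [0, 0, 0, 0, 0, 0, 0]
    - [0, 0, 0, 0, 0, 0, 0]
  squeeze: 80

```text
clock: 8.4
eef_pos: [0.5061, -0.01, -0.0324]
tool_rot: [0.156, 0.988, -0.0, 0.0]
force: [-0.3, -1.6, 2.7]
gripper_width: 0.0199
```

Call:
arm_command:
  increments:
    - [0, 0, -0.2, 0, 0, 0, 0]
    - [0, 0, -0.3, 0, 0, 0, 0]
    - [0, 0, -0.5, 0, 0, 0, 0]
    - [0, 0, -0.6, 0, 0, 0, 0]
    - [0, 0, -0.7, 0, 0, 0, 0]
    - [0, 0, -0.6, 0, 0, 0, 0]
    - [0, 0, -0.4, 0, 0, 0, 0]
    - [0, 0, 0, 0, 0, 0, 0]
  squeeze: 90

```text
clock: 9.4
eef_pos: [0.5065, -0.01, 0.1344]
tool_rot: [0.156, 0.988, 0.0, 0.002]
force: [0.8, 0.6, -1.5]
gripper_width: 0.0198
```

Run:
```python
from h import *
s=st();snap('side','d3',(150,130,390,300),2.5);go([.655,-.290,.132],-3)
```

```text
t 9.4 pos [ 0.5065 -0.01    0.1344] yawy 72.0 z [ 0.004 -0.001 -1.   ] F [ 0.8  0.6 -1.5] T [-0.   -0.12  0.04] w 0.0198 j6 [-0.15  0.4   1.92  0.    0.82 -1.41]
shift [-4.56 -4.41  0.03] turn [1.00e-02 1.00e-02 1.25e+01]
```

View pics/d3.png

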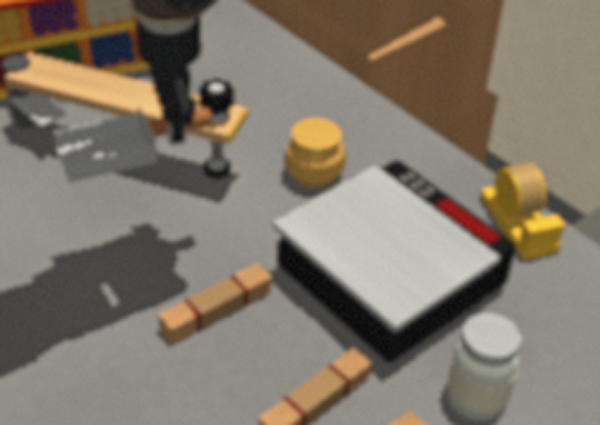

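Call:
arm_command:
  increments:
    - [-0.3, -0.29, 0, 0, 0, 0, 0]
    - [-0.56, -0.54, 0, 0, 0, 0, 0]
    - [-0.65, -0.63, 0, 0, 0, 0, 0]
    - [-0.65, -0.63, 0, 0, 0, 0, 0]
    - [-0.65, -0.63, 0, 0, 0, 0, 0]
    - [-0.65, -0.63, 0, 0, 0, 0, 0]
    - [-0.65, -0.63, 0, 0, 0, 0, 0]
    - [-0.45, -0.43, 0, 0, 0, 0, 0]

```text
clock: 10.45
eef_pos: [0.6548, -0.2932, 0.1306]
tool_rot: [0.157, 0.988, 0.0, -0.001]
force: [0.4, 0.6, -1.8]
gripper_width: 0.0192
```

Call:
arm_command:
  increments:
    - [0, 0, 0, 0, 0, 0.5, 0]
    - [0, 0, 0, 0, 0, 1, 0]
    - [0, 0, 0, 0, 0, 1, 0]
    - [0, 0, 0, 0, 0, 1, 0]
    - [0, 0, 0, 0, 0, 1, 0]
    - [0, 0, 0, 0, 0, 1, 0]
    - [0, 0, 0, 0, 0, 1, 0]
    - [0, 0, 0, 0, 0, 1, 0]

```text
clock: 11.45
eef_pos: [0.6543, -0.2913, 0.1308]
tool_rot: [0.524, 0.852, -0.0, -0.001]
force: [0.2, 0.2, -2.1]
gripper_width: 0.0193
```

Call:
arm_command:
  increments:
    - [0, 0, 0, 0, 0, 1, 0]
    - [0, 0, 0, 0, 0, 1, 0]
    - [0, 0, 0, 0, 0, 1, 0]
    - [0, 0, 0, 0, 0, 1, 0]
    - [0, 0, 0, 0, 0, 1, 0]
    - [0, 0, 0, 0, 0, 0, 0]

```text
clock: 12.2
eef_pos: [0.6543, -0.2911, 0.1311]
tool_rot: [0.725, 0.688, -0.0, -0.001]
force: [-0.0, -0.4, -0.8]
gripper_width: 0.0194
```

Run:
```python
from h import *
s=st();go([.657,-.290,.060],-3)
```

```text
t 12.2 pos [ 0.6543 -0.2911  0.1311] yawy -3.0 z [-0.002  0.001 -1.   ] F [-0.  -0.4 -0.8] T [-0.08 -0.01  0.04] w 0.0194 j6 [-0.51  0.68  1.37 -0.    1.09 -0.46]
shift [0.02 0.06 1.42] turn [-0.02 -0.01  0.  ]
```

Lower to the pan (contact expected near eef z = 0.053).

Call:
arm_command:
  increments:
    - [0, 0.06, 0.5, 0, 0, 0, 0]
    - [0, 0, 0.5, 0, 0, 0, 0]
    - [0, 0, 0.3, 0, 0, 0, 0]
    - [0, 0, 0.1, 0, 0, 0, 0]
    - [0, 0, 0, 0, 0, 0, 0]

```text
clock: 12.82
eef_pos: [0.6579, -0.2905, 0.0627]
tool_rot: [0.725, 0.689, 0.0, 0.0]
force: [0.9, 0.7, -0.5]
gripper_width: 0.0197
```

Call:
arm_command:
  increments:
    - [0, 0, 0.06, 0, 0, 0, 0]
    - [0, 0, 0.05, 0, 0, 0, 0]
    - [0, 0, 0, 0, 0, 0, 0]

```text
clock: 13.2
eef_pos: [0.6577, -0.2902, 0.0571]
tool_rot: [0.725, 0.688, 0.0, 0.0]
force: [0.1, -0.2, -0.8]
gripper_width: 0.0198
```

Call:
arm_command:
  increments:
    - [0, 0, 0.05, 0, 0, 0, 0]
    - [0, 0, 0.04, 0, 0, 0, 0]
    - [0, 0, 0, 0, 0, 0, 0]

```text
clock: 13.58
eef_pos: [0.6578, -0.2904, 0.0528]
tool_rot: [0.725, 0.688, 0.0, 0.0]
force: [-1.2, -0.1, 1.7]
gripper_width: 0.0194
```

Run:
```python
from h import *
s=st();snap('side','d4',(220,150,380,290),4)
```

```text
t 13.57 pos [ 0.6578 -0.2904  0.0528] yawy -3.0 z [ 0. -0. -1.] F [-1.2 -0.1  1.7] T [0.07 0.18 0.04] w 0.0194 j6 [-0.51  0.77  1.43  0.    0.95 -0.46]
```

View pics/d4.png

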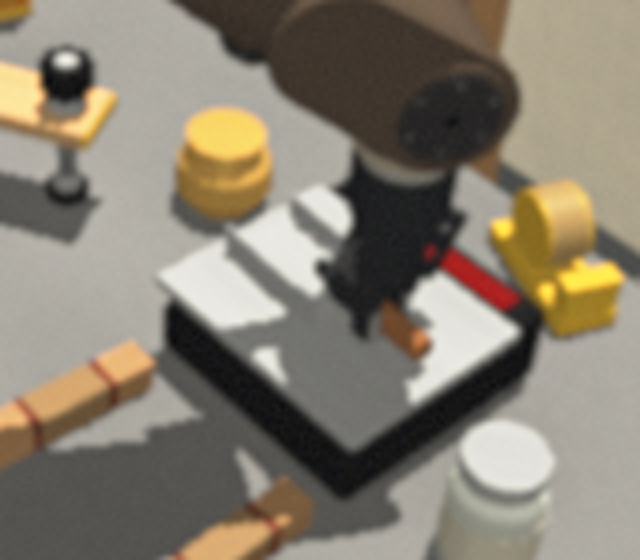

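Call:
arm_command:
  increments:
    - [0, 0, 0, 0, 0, 0, 0.3]
    - [0, 0, 0, 0, 0, 0, 0.6]
    - [0, 0, 0, 0, 0, 0, 0.6]
    - [0, 0, 0, 0, 0, 0, 0.6]
    - [0, 0, -0.2, 0, 0, 0, 0.6]
    - [0, 0, -0.6, 0, 0, 0, 0.6]
    - [0, 0, -1, 0, 0, 0, 0.6]
    - [0, 0, -1, 0, 0, 0, 0.3]

```text
clock: 14.62
eef_pos: [0.6576, -0.2902, 0.1947]
tool_rot: [0.725, 0.688, 0.0, 0.0]
force: [0.1, -0.5, 0.4]
gripper_width: 0.0344
```

Run:
```python
from h import *
np.set_printoptions(precision=4,suppress=True)
s=st()
for p,z in [((378,196),.155),((357,259),.110),((457,206),.110),((208,0),.11),((320,0),.11)]: print(p,at('wrist',np.array(p)/1.5,z,'w1'))
k=at('wrist',np.array((378,196))/1.5,.155,'w1')[:2]
a,b=[at('wrist',np.array(p)/1.5,.11,'w1')[:2] for p in((357,259),(457,206))]
m=(a+b)/2;u=np.array([(b-a)[1],-(b-a)[0]]);u/=np.linalg.norm(u);print('w',np.linalg.norm(a-b),'head',np.degrees(np.arctan2(u[1],u[0])),'hinge',m-.35*u,k-.32*u)
e=at('wrist',np.array((208,0))/1.5,.11,'w1')[:2];v=a-e;print('edge head',np.degrees(np.arctan2(v[1],v[0])))
e=at('wrist',np.array((320,0))/1.5,.11,'w1')[:2];v=b-e;print('edge head',np.degrees(np.arctan2(v[1],v[0])))
go([.62,.14,.195],None)
```

```text
t 14.62 pos [ 0.6576 -0.2902  0.1947] yawy -3.0 z [ 0. -0. -1.] F [ 0.1 -0.5  0.4] T [0.01 0.08 0.02] w 0.0344 j6 [-0.51  0.63  1.3   0.    1.21 -0.46]
(378, 196) [0.6215 0.055  0.155 ]
(357, 259) [0.6078 0.0115 0.11  ]
(457, 206) [0.6677 0.0444 0.11  ]
(208, 0) [0.5164 0.1785 0.11  ]
(320, 0) [0.5869 0.1699 0.11  ]
w 0.06833452727628334 head -61.26851061456633 hinge [0.4695 0.3349] [0.4677 0.3356]
edge head -61.31656518301692
edge head -57.23342165192256
shift [ 8.55 -1.2  -0.01] turn 0
```

Call:
arm_command:
  increments:
    - [0.9, -0.09, 0, 0, 0, 0, 0]
    - [1, -0.1, 0, 0, 0, 0, 0]
    - [1, -0.1, 0, 0, 0, 0, 0]
    - [1, -0.1, 0, 0, 0, 0, 0]
    - [1, -0.1, 0, 0, 0, 0, 0]
    - [1, -0.1, 0, 0, 0, 0, 0]
    - [1, -0.1, 0, 0, 0, 0, 0]
    - [1, -0.1, 0, 0, 0, 0, 0]

```text
clock: 15.62
eef_pos: [0.6388, 0.1079, 0.1935]
tool_rot: [0.725, 0.688, 0.0, 0.0]
force: [1.0, -0.2, 0.6]
gripper_width: -0.0002
```

Call:
arm_command:
  increments:
    - [1, -0.1, 0, 0, 0, 0, 0]
    - [0.15, 0, 0, 0, 0, 1, 0]
    - [0, 0, 0, 0, 0, 1, 0]
    - [0, 0, 0, 0, 0, 1, 0]
    - [0, 0, 0, 0, 0, 1, 0]
    - [0, 0, 0, 0, 0, 1, 0]
    - [0, 0, 0, 0, 0, 1, 0]
    - [0, 0, 0, 0, 0, 1, 0]

```text
clock: 16.62
eef_pos: [0.637, 0.1639, 0.1934]
tool_rot: [0.925, 0.381, 0.0, 0.0]
force: [-0.2, 0.6, 0.2]
gripper_width: -0.0
```

Call:
arm_command:
  increments:
    - [0, 0, 0, 0, 0, 1, 0]
    - [0, 0, 0, 0, 0, 1, 0]
    - [0, 0, 0, 0, 0, 0.67, 0]
    - [0, 0, 0, 0, 0, 0, 0]

```text
clock: 17.12
eef_pos: [0.637, 0.1639, 0.1932]
tool_rot: [0.968, 0.25, 0.0, 0.0]
force: [0.3, -0.1, -0.1]
gripper_width: -0.0001
```

Run:
```python
from h import *
s=st();snap('wrist','w5',scale=1.5)
go([.637,.164,.06],-61)
```

```text
t 17.12 pos [0.637  0.1639 0.1932] yawy -61.0 z [ 0.001  0.    -1.   ] F [ 0.3 -0.1 -0.1] T [0.05 0.05 0.  ] w -0.0001 j6 [0.15 0.54 1.47 0.   1.13 1.22]
shift [-0.   -0.    2.66] turn [ 0.   -0.01  0.01]
```

View pics/w5.png

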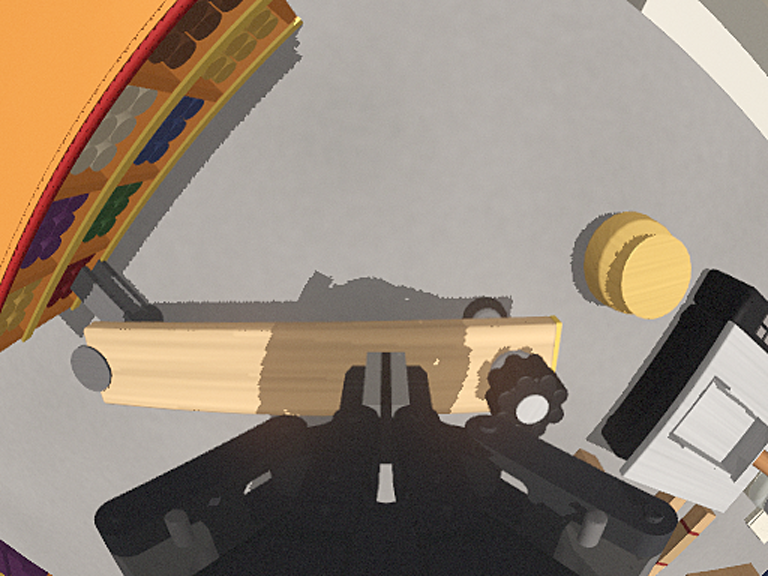

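Run:
```python
from h import *
np.set_printoptions(precision=4,suppress=True)
f=lambda p,z:at('wrist',np.array(p)/1.5,z,'w5')[:2]
h=f((92,368),.112);a=f((555,320),.11);b=f((330,322),.11);c=f((110,325),.11);l=f((300,412),.11);k=f((532,409),.155)
print('hinge',h,'edge',a,b,c,'low',l,'knob',k)
v=a-b;print('edge head',np.degrees(np.arctan2(v[1],v[0])));v=a-c;print(np.degrees(np.arctan2(v[1],v[0])));v=k-h;print('knob head',np.degrees(np.arctan2(v[1],v[0])),np.linalg.norm(v))
c0=[f(p,.0) for p in((30,340),(300,30))];print(c0)
tip=np.array([.637,.164]);n=np.array([-np.sin(np.radians(-61)),np.cos(np.radians(-61))])
n=np.array([.875,.485]);print('tip dist over edge',(tip-b)@n)
print(f((195,0),.17),f((0,285),.17))
```

```text
hinge [0.4632 0.3298] edge [0.667  0.0507] [0.5948 0.1803] [0.5088 0.3234] low [0.5216 0.1685] knob [0.6206 0.0534]
edge head -60.871424475895466
-59.871813890799054
knob head -60.34450018859555 0.31807382876068213
[array([0.3377, 0.4815]), array([0.7619, 0.313 ])]
tip dist over edge 0.02899572057609596
[0.7309 0.3184] [0.5308 0.3874]
```

Call:
arm_command:
  increments:
    - [0, 0, 0.8, 0, 0, 0, 0]
    - [0, 0, 0.9, 0, 0, 0, 0]
    - [0, 0, 0.7, 0, 0, 0, 0]
    - [0, 0, 0.26, 0, 0, 0, 0]
    - [-0.2, 0, 0, 0, 0, 0, 0]
    - [-0.2, 0, 0, 0, 0, 0, 0]
    - [-0.08, 0, 0, 0, 0, 0, 0]

```text
clock: 18.05
eef_pos: [0.616, 0.152, 0.0611]
tool_rot: [0.968, 0.25, 0.001, 0.0]
force: [0.8, 0.3, 0.5]
gripper_width: 0.0001
```

Call:
arm_command:
  increments:
    - [-0.24, 0.04, 0, 0, 0, 0.5, 0]
    - [-0.24, 0.04, 0, 0, 0, 0.5, 0]
    - [-0.24, 0.04, 0, 0, 0, 0.5, 0]

```text
clock: 18.42
eef_pos: [0.5868, 0.1308, 0.0608]
tool_rot: [0.985, 0.173, 0.002, 0.0]
force: [2.0, -0.3, 0.9]
gripper_width: 0.0
```

Run:
```python
from h import *
s=st()
```

```text
t 18.43 pos [0.5868 0.1308 0.0608] yawy -70.1 z [ 0.003  0.    -1.   ] F [ 2.  -0.3  0.9] T [-0.1  -0.26  0.04] w 0.0 j6 [ 0.11  0.62  1.75 -0.    0.77  1.33]
```

Call:
arm_command:
  increments:
    - [-0.24, 0.04, 0, 0, 0, 0.5, 0]
    - [-0.24, 0.04, 0, 0, 0, 0.5, 0]
    - [-0.24, 0.04, 0, 0, 0, 0.5, 0]
    - [-0.24, 0.04, 0, 0, 0, 0.5, 0]
    - [-0.24, 0.04, 0, 0, 0, 0.5, 0]

```text
clock: 19.05
eef_pos: [0.5321, 0.1065, 0.0608]
tool_rot: [0.999, 0.043, 0.003, 0.0]
force: [4.8, -3.2, 0.0]
gripper_width: -0.0
```

Call:
arm_command:
  increments:
    - [-0.12, 0.02, 0, 0, 0, 0.25, 0]
    - [-0.12, 0.02, 0, 0, 0, 0.25, 0]

```text
clock: 19.3
eef_pos: [0.5192, 0.104, 0.0602]
tool_rot: [1.0, 0.017, 0.001, -0.0]
force: [1.2, 0.1, 1.1]
gripper_width: -0.0003
```

Call:
arm_command:
  increments:
    - [-0.12, 0.02, 0, 0, 0, 0.25, 0]
    - [-0.12, 0.02, 0, 0, 0, 0.25, 0]

```text
clock: 19.55
eef_pos: [0.5063, 0.1019, 0.0594]
tool_rot: [1.0, -0.01, -0.0, -0.0]
force: [0.4, -0.3, 0.1]
gripper_width: 0.0001
```

Run:
```python
from h import *
s=st()
```

```text
t 19.55 pos [0.5063 0.1019 0.0594] yawy -91.1 z [-0.  0. -1.] F [ 0.4 -0.3  0.1] T [-0.03 -0.12 -0.01] w 0.0001 j6 [0.07 0.53 1.96 0.   0.66 1.66]
```

Call:
arm_command:
  increments:
    - [-0.12, 0.02, 0, 0, 0, 0.25, 0]
    - [-0.12, 0.02, 0, 0, 0, 0.25, 0]

```text
clock: 19.8
eef_pos: [0.5001, 0.1005, 0.06]
tool_rot: [0.999, -0.036, 0.006, -0.001]
force: [39.4, 3.8, -27.0]
gripper_width: 0.0005
```

Call:
arm_command:
  increments:
    - [-0.08, 0.01, 0, 0, 0, 0.15, 0]
    - [-0.08, 0.01, 0, 0, 0, 0.15, 0]

```text
clock: 20.05
eef_pos: [0.5005, 0.1003, 0.0606]
tool_rot: [0.999, -0.052, 0.015, -0.002]
force: [69.4, 1.9, -48.9]
gripper_width: -0.0004
```

Call:
arm_command:
  increments:
    - [-0.06, 0.01, 0, 0, 0, 0.1, 0]
    - [-0.06, 0.01, 0, 0, 0, 0.1, 0]

```text
clock: 20.3
eef_pos: [0.5008, 0.1, 0.0611]
tool_rot: [0.998, -0.062, 0.021, -0.003]
force: [94.1, 4.0, -66.6]
gripper_width: 0.0001
```

Call:
arm_command:
  increments:
    - [0.3, -0.03, 0, 0, 0, 0, 0]
    - [0.4, 0, 0, 0, 0, 0, 0]
    - [0.3, 0, 0, 0, 0, 0, 0]

```text
clock: 20.68
eef_pos: [0.5307, 0.0948, 0.0593]
tool_rot: [0.998, -0.062, -0.0, -0.0]
force: [-1.2, 0.6, 1.0]
gripper_width: 0.0002
```

Run:
```python
from h import *
s=st()
```

```text
t 20.68 pos [0.5307 0.0948 0.0593] yawy -97.1 z [-0.001  0.    -1.   ] F [-1.2  0.6  1. ] T [ 0.02 -0.05 -0.01] w 0.0002 j6 [0.05 0.55 1.9  0.   0.69 1.75]
```

Call:
arm_command:
  increments:
    - [0.3, 0, 0, 0, 0, 0, 0]
    - [0, 0, -0.8, 0, 0, 0, 0]
    - [0, 0, -0.9, 0, 0, 0, 0]
    - [0, 0, -0.9, 0, 0, 0, 0.5]
    - [0, 0, -0.5, 0, 0, 0, 1]
    - [0, 0, 0, 0, 0, 0, 1]
    - [0, 0, 0, 0, 0, 0, 1]

```text
clock: 21.55
eef_pos: [0.5449, 0.093, 0.2136]
tool_rot: [0.998, -0.061, -0.001, 0.0]
force: [-0.4, 0.2, 0.1]
gripper_width: 0.0723
```

Run:
```python
from h import *
s=st();snap('wrist','w6',scale=1.5);snap('scene','s6',(190,60,510,300),2.5);
im=np.vstack([cv2.imread('pics/w6.png')[:330,:800],cv2.resize(cv2.imread('pics/s6_raw.png')[100:240,230:486],(768,420))[:270]])
cv2.imwrite('pics/c6.png',im);print(im.shape)
```

```text
t 21.55 pos [0.5449 0.093  0.2136] yawy -97.0 z [-0.001 -0.    -1.   ] F [-0.4  0.2  0.1] T [ 0.03 -0.03 -0.02] w 0.0723 j6 [ 0.05  0.37  1.71 -0.    1.06  1.74]
(600, 768, 3)
```

View pics/c6.png

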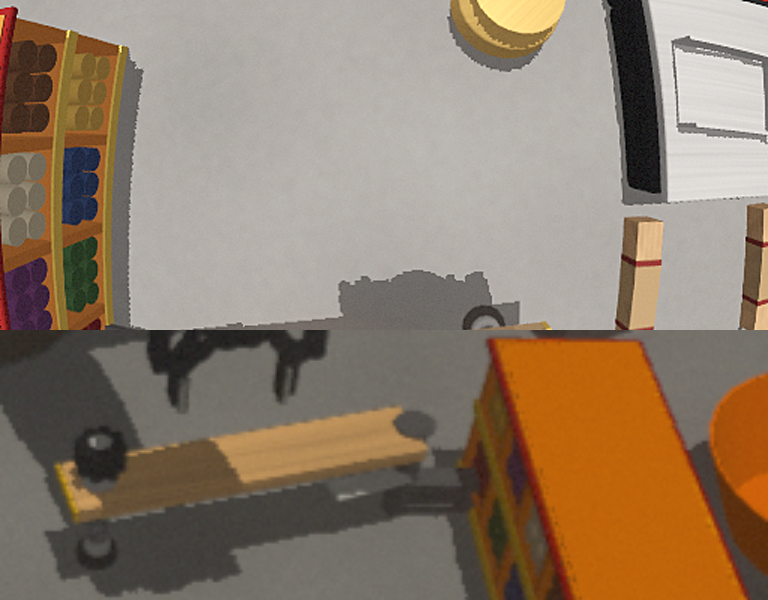

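```bash
python3 - <<'E'
from h import *
np.set_printoptions(precision=4,suppress=True)
f=lambda p,z:at('scene',(230+p[0]/3,100+(p[1]-330)/3),z)[:2]
h=f((416,424),.112);k=f((98,441),.156);a=f((59,465),.11);b=f((74,518),.108)
print(h,k,a,b,np.linalg.norm(a-b));hd=lambda v:np.degrees(np.arctan2(v[1],v[0]))
print('knob',hd(k-h),np.linalg.norm(k-h),hd(k-[.463,.33]),'end', hd((a-b))-90)
c=f((430,455),.11);print('front edge',hd(b-c))
pr=f((108,548),.006);print('pad',pr,hd(pr-[.463,.33]))
r0,r1=f((490,340),.17),f((640,341),.17);print('rack side',r0,r1,hd(r1-r0)-90,np.linalg.norm(r1-r0))
# whole rack from s1 corners
S=lambda p:at('scene',np.array(p)/1.5,.17)[:2]
P=[S(p) for p in[(590,157),(664,155),(720,293),(606,296)]]
for i in range(4):print(P[i],np.linalg.norm(P[(i+1)%4]-P[i]),hd(P[(i+1)%4]-P[i]))
E
python3 - <<'E'
import cv2
E
```

```text
[0.4636 0.3345] [0.4517 0.0129] [ 0.4245 -0.0158] [ 0.4949 -0.022 ] 0.07071467075548246
knob -92.1313440881501 0.32178006137529397 -92.04766545220852 end 84.90561673084292
front edge -91.90177289616882
pad [0.4448 0.0298] -93.4679314483856
rack side [0.4282 0.4186] [0.4689 0.5593] -16.148639778343593 0.14647924648134109
[0.4339 0.4156] 0.1464490578362547 76.93394003547685
[0.467  0.5582] 0.3612649899378684 -17.44412734787545
[0.8116 0.4499] 0.18603580570912617 -103.86128661731331
[0.7671 0.2693] 0.3638778715088931 156.30013480195387
```

Call:
arm_command:
  increments:
    - [-0.4, 0.46, 0, 0, 0, -1, 1]
    - [0, 0, 0, 0, 0, 1, 1]
    - [-0.4, 0.46, 0, 0, 0, 0, 1]
    - [-0.4, 0.46, 0, 0, 0, 0, 1]
    - [-0.45, 0.46, 0, 0, 0, 0, 1]
    - [0, 0, 0, 0, 0, 0, 1]
    - [0, 0, 0, 0, 0, 0, 1]

```text
clock: 22.52
eef_pos: [0.4526, 0.0119, 0.2142]
tool_rot: [0.998, -0.061, -0.0, -0.0]
force: [0.6, -0.7, -0.1]
gripper_width: 0.0855
```

Run:
```python
from h import *
s=st();snap('wrist','w7')
pose=np.load('pics/w7.npy');c=proj('wrist',[.4517,.012,.156],pose);print(c)
im=cv2.imread('pics/w7_raw.png');g=im.min(2)
m=((g>150)&(im.max(2).astype(int)-g<25)).astype(np.uint8)
n,l,stt,cen=cv2.connectedComponentsWithStats(m)
for i in range(1,n):
    if stt[i,4]>30 and np.hypot(*(cen[i]-c))<80: print(stt[i],cen[i],at('wrist',cen[i],.156,'w7'))
save(im,'w7',(150,60,400,310),2.4)
```

```text
t 22.52 pos [0.4526 0.0119 0.2142] yawy -97.0 z [-0.  0. -1.] F [ 0.6 -0.7 -0.1] T [0.05 0.02 0.04] w 0.0855 j6 [-0.12  0.22  1.93  0.    0.98  1.57]
[256.53584334 195.69406409]
[   36     0   476   369 84154] [292.29287972 131.99743328] [ 0.50148899 -0.02293631  0.156     ]
[244 184  25  22 406] [255.75862069 193.95566502] [0.45330984 0.01245705 0.156     ]
[257 246  54  14 645] [283.32868217 252.41550388] [ 0.39429373 -0.00552033  0.156     ]
```

Call:
arm_command:
  increments:
    - [0, 0, 0, 0, 0, -1, 1]
    - [0, 0, 0, 0, 0, -1, 1]
    - [0, 0, 0, 0, 0, -1, 1]
    - [0, 0, 0, 0, 0, -1, 1]
    - [0, 0, 0, 0, 0, -1, 1]
    - [0, 0, 0, 0, 0, -1, 1]
    - [0, 0, 0, 0, 0, -1, 1]
    - [0, 0, 0, 0, 0, -1, 1]

```text
clock: 23.58
eef_pos: [0.4528, 0.0123, 0.2142]
tool_rot: [0.936, 0.352, -0.0, -0.0]
force: [-0.2, 0.1, -0.6]
gripper_width: 0.0852
```

Call:
arm_command:
  increments:
    - [0, 0, 0, 0, 0, -1, 1]
    - [0, 0, 0, 0, 0, -1, 1]
    - [0, 0, 0, 0, 0, -1, 1]
    - [0, 0, 0, 0, 0, -1, 1]
    - [0, 0, 0, 0, 0, -1, 1]
    - [0, 0, 0, 0, 0, -1, 1]
    - [0, 0, 0, 0, 0, -1, 1]
    - [0, 0, 0, 0, 0, -1, 1]

```text
clock: 24.58
eef_pos: [0.4528, 0.0123, 0.2142]
tool_rot: [0.712, 0.702, -0.0, -0.0]
force: [0.1, -0.1, 0.6]
gripper_width: 0.0853
```

Call:
arm_command:
  increments:
    - [0, 0, 0, 0, 0, -1, 1]
    - [0, 0, 0, 0, 0, -1, 1]
    - [0, 0, 0, 0, 0, -1, 1]
    - [0, 0, 0, 0, 0, -1, 1]
    - [0, 0, 0, 0, 0, -1, 1]
    - [0, 0, 0, 0, 0, -1, 1]
    - [0, 0, 0, 0, 0, -1, 1]
    - [0, 0, 0, 0, 0, -1, 1]

```text
clock: 25.58
eef_pos: [0.4527, 0.0123, 0.2141]
tool_rot: [0.365, 0.931, -0.0, -0.0]
force: [0.1, -0.3, -0.5]
gripper_width: 0.0854
```

Call:
arm_command:
  increments:
    - [0, 0, 0, 0, 0, -1, 1]
    - [0, 0, 0, 0, 0, -1, 1]
    - [0, 0, 0, 0, 0, -1, 1]
    - [0, 0, 0, 0, 0, -1, 1]
    - [0, 0, 0, 0, 0, -1, 1]
    - [0, 0, 0, 0, 0, -1, 1]
    - [0, 0, 0, 0, 0, -1, 1]
    - [0, 0, 0, 0, 0, -1, 1]

```text
clock: 26.58
eef_pos: [0.4528, 0.0123, 0.2142]
tool_rot: [-0.046, 0.999, 0.0, -0.0]
force: [0.2, -1.2, 0.7]
gripper_width: 0.085
```

Call:
arm_command:
  increments:
    - [0, 0, 0, 0, 0, -1, 1]
    - [0, 0, 0, 0, 0, -1, 1]
    - [0, 0, 0, 0, 0, -1, 1]
    - [0, 0, 0, 0, 0, -1, 1]
    - [0, 0, 0, 0, 0, -1, 1]
    - [0, 0, 0, 0, 0, -1, 1]
    - [0, 0, 0, 0, 0, 0, 1]

```text
clock: 27.45
eef_pos: [0.4527, 0.0122, 0.2142]
tool_rot: [-0.35, 0.937, 0.0, -0.0]
force: [-0.1, 0.7, -0.4]
gripper_width: 0.0851
```

Run:
```python
from h import *
s=st();go([.4532,.0124,.095])
snap('wrist','w8')
pose=np.load('pics/w8.npy');c=proj('wrist',[.4532,.0124,.156],pose);print(c)
im=cv2.imread('pics/w8_raw.png');g=im.min(2)
m=((g>150)&(im.max(2).astype(int)-g<25)).astype(np.uint8)
n,l,stt,cen=cv2.connectedComponentsWithStats(m)
for i in range(1,n):
    if 30<stt[i,4]<2000 and np.hypot(*(cen[i]-c))<80: print(stt[i],cen[i],at('wrist',cen[i],.156,'w8'))
```

```text
t 27.45 pos [0.4527 0.0122 0.2142] yawy 131.0 z [-0.  0. -1.] F [-0.1  0.7 -0.4] T [0.01 0.   0.02] w 0.0851 j6 [-0.12  0.22  1.93  0.    0.98 -2.41]
shift [-0.01 -0.01  2.38] turn 0
[257.24906293 194.85936893]
[245 185  25  22 406] [256.66256158 195.88669951] [0.45421031 0.01262548 0.156     ]
```

Call:
arm_command:
  increments:
    - [-0.02, -0.01, 0.8, 0, 0, 0, 1]
    - [0, 0, 0.8, 0, 0, 0, 1]
    - [0, 0, 0.5, 0, 0, 0, 1]
    - [0, 0, 0.28, 0, 0, 0, 1]
    - [0, 0, 0, 0, 0, 0, 1]

```text
clock: 28.12
eef_pos: [0.4531, 0.0123, 0.0947]
tool_rot: [-0.349, 0.937, 0.0, -0.001]
force: [0.3, -0.3, -0.7]
gripper_width: 0.0854
```

Call:
arm_command:
  increments:
    - [0, 0, 0, 0, 0, 0, 0.5]
    - [0, 0, 0, 0, 0, 0, 0.5]
    - [0, 0, 0, 0, 0, 0, 0]
    - [0, 0, 0, 0, 0, 0, 0]
  squeeze: 30

```text
clock: 28.62
eef_pos: [0.4538, 0.0122, 0.0963]
tool_rot: [-0.35, 0.937, -0.0, 0.001]
force: [-0.5, 0.3, 5.4]
gripper_width: 0.0471
```

Run:
```python
from h import *
s=st()
```

```text
t 28.62 pos [0.4538 0.0122 0.0963] yawy 131.0 z [ 0.002 -0.    -1.   ] F [-0.5  0.3  5.4] T [0.16 0.15 0.01] w 0.0471 j6 [-0.12  0.4   2.08  0.    0.67 -2.4 ]
```

Call:
arm_command:
  increments:
    - [0, 0, 0.003, 0, 0, 1, 0]
    - [0, 0, 0.003, 0, 0, 1, 0]
    - [0, 0, 0.003, 0, 0, 1, 0]
    - [0, 0, 0.003, 0, 0, 1, 0]
    - [0, 0, 0.003, 0, 0, 1, 0]
    - [0, 0, 0.003, 0, 0, 1, 0]
    - [0, 0, 0.003, 0, 0, 1, 0]
    - [0, 0, 0.003, 0, 0, 1, 0]

```text
clock: 29.62
eef_pos: [0.4536, 0.012, 0.095]
tool_rot: [0.063, 0.998, -0.0, 0.001]
force: [0.1, -1.5, 3.9]
gripper_width: 0.047
```

Run:
```python
from h import *
s=st()
```

```text
t 29.62 pos [0.4536 0.012  0.095 ] yawy 82.8 z [ 0.001 -0.    -1.   ] F [ 0.1 -1.5  3.9] T [-0.41  0.17  0.11] w 0.047 j6 [-0.12  0.4   2.08 -0.    0.66 -1.56]
```

Call:
arm_command:
  increments:
    - [0, 0, 0.003, 0, 0, 1, 0]
    - [0, 0, 0.003, 0, 0, 1, 0]
    - [0, 0, 0.003, 0, 0, 1, 0]
    - [0, 0, 0.003, 0, 0, 1, 0]
    - [0, 0, 0.003, 0, 0, 1, 0]
    - [0, 0, 0.003, 0, 0, 1, 0]
    - [0, 0, 0.003, 0, 0, 1, 0]
    - [0, 0, 0.003, 0, 0, 1, 0]

```text
clock: 30.62
eef_pos: [0.4533, 0.012, 0.0937]
tool_rot: [0.463, 0.886, -0.0, 0.0]
force: [-1.4, -1.1, 2.4]
gripper_width: 0.0471
```

Call:
arm_command:
  increments:
    - [0, 0, 0.003, 0, 0, 1, 0]
    - [0, 0, 0.003, 0, 0, 1, 0]
    - [0, 0, 0.003, 0, 0, 1, 0]
    - [0, 0, 0.003, 0, 0, 1, 0]
    - [0, 0, 0.003, 0, 0, 1, 0]
    - [0, 0, 0.003, 0, 0, 1, 0]
    - [0, 0, 0.003, 0, 0, 1, 0]
    - [0, 0, 0.003, 0, 0, 1, 0]

```text
clock: 31.62
eef_pos: [0.4531, 0.0122, 0.0923]
tool_rot: [0.784, 0.621, 0.0, 0.0]
force: [-0.9, 0.8, 1.9]
gripper_width: 0.0472
```

Run:
```python
from h import *
s=st()
```

```text
t 31.62 pos [0.4531 0.0122 0.0923] yawy -13.2 z [ 0.  0. -1.] F [-0.9  0.8  1.9] T [0.18 0.45 0.04] w 0.0472 j6 [-0.12  0.41  2.08  0.    0.66  0.11]
```

Call:
arm_command:
  increments:
    - [0, 0, 0.003, 0, 0, 1, 0]
    - [0, 0, 0.003, 0, 0, 1, 0]
    - [0, 0, 0.003, 0, 0, 1, 0]
    - [0, 0, 0.003, 0, 0, 1, 0]
    - [0, 0, 0.003, 0, 0, 1, 0]
    - [0, 0, 0, 0, 0, 0, 0]

```text
clock: 32.38
eef_pos: [0.4532, 0.0123, 0.0915]
tool_rot: [0.917, 0.399, 0.0, -0.0]
force: [-0.7, 2.2, 1.9]
gripper_width: 0.047
```

```bash
cat >> h.py <<'E'
def tz(n=5):
    v=[]
    for i in range(n):
        s=bot.observe();v.append(s['torque']);bot.grab_frame('side')
    e=R.from_quat(s['tool_rot']).as_matrix()
    print('t',round(s['clock'],2),'T',np.round(np.mean(v,0),3),'sd',np.round(np.std(v,0)[2],3),'F',np.round(s['force'],1),'z',round(s['eef_pos'][2],4),'yaw',round(np.degrees(np.arctan2(e[1,1],e[0,1])),1),'j6',round(s['joints'][5],2))
E
python3 -c "
from h import *
tz()"
```

```text
t 32.58 T [ 0.663  0.396 -0.019] sd 0.042 F [-0.8  1.6  4.6] z 0.0915 yaw -42.9 j6 0.63
```

```bash
python3 -c "
from h import *
print(tri([('wrist',(255.76,193.96),'w7'),('wrist',(256.66,195.89),'w8')]))"
```

```text
(array([0.45326012, 0.01269675, 0.15776484]), [np.float64(0.0004506447166414085), np.float64(0.0004506447166414228)])
```

Call:
arm_command:
  increments:
    - [0, 0, 0.003, 0, 0, 1, 0]
    - [0, 0, 0.003, 0, 0, 1, 0]
    - [0, 0, 0, 0, 0, 0, 0]

```text
clock: 33.0
eef_pos: [0.4535, 0.0122, 0.0911]
tool_rot: [0.954, 0.3, 0.0, 0.0]
force: [0.9, 3.3, 5.7]
gripper_width: 0.0468
```

```bash
python3 -c "
from h import *
tz()"
```

```text
t 33.2 T [ 0.989  0.366 -0.087] sd 0.012 F [-0.3  2.2  5.5] z 0.0911 yaw -55.0 j6 0.84
```

Call:
arm_command:
  increments:
    - [0, 0, 0.003, 0, 0, 1, 0]
    - [0, 0, 0.003, 0, 0, 1, 0]
    - [0, 0, 0.003, 0, 0, 1, 0]
    - [0, 0, 0.003, 0, 0, 1, 0]
    - [0, 0, 0.003, 0, 0, 1, 0]
    - [0, 0, 0, 0, 0, 0, 0]

```text
clock: 34.0
eef_pos: [0.4537, 0.0124, 0.0903]
tool_rot: [0.999, 0.043, 0.001, -0.0]
force: [0.7, 5.7, 2.5]
gripper_width: 0.0469
```

```bash
python3 -c "
from h import *
tz()"
```

```text
t 34.2 T [ 1.566 -0.031 -0.085] sd 0.032 F [0.  5.4 3.4] z 0.0903 yaw -85.0 j6 1.36
```

Call:
arm_command:
  increments:
    - [0, 0, 0.003, 0, 0, 1, 0]
    - [0, 0, 0.003, 0, 0, 1, 0]
    - [0, 0, 0, 0, 0, 0, 0]

```text
clock: 34.62
eef_pos: [0.4538, 0.0125, 0.09]
tool_rot: [0.998, -0.062, 0.001, -0.0]
force: [0.9, 5.6, 4.0]
gripper_width: 0.047
```

```bash
python3 -c "
from h import *
tz()"
```

```text
t 34.83 T [ 1.669 -0.184 -0.054] sd 0.025 F [0.4 6.5 3.4] z 0.09 yaw -97.0 j6 1.57
```

Call:
arm_command:
  increments:
    - [0, -0.02, 0.003, 0, 0, 1, 0]
    - [0, 0, 0.003, 0, 0, 1, 0]
    - [0, 0, 0, 0, 0, 0, 0]

```text
clock: 35.25
eef_pos: [0.4539, 0.013, 0.0897]
tool_rot: [0.986, -0.165, 0.001, -0.0]
force: [1.4, 0.8, 2.2]
gripper_width: 0.0471
```

```bash
python3 -c "
from h import *
tz(4)"
```

```text
t 35.4 T [ 0.652 -0.264 -0.087] sd 0.044 F [0.2 1.3 3.6] z 0.0897 yaw -108.9 j6 1.78
```

Call:
arm_command:
  increments:
    - [0, 0, 0.003, 0, 0, 1, 0]
    - [0, 0, 0.003, 0, 0, 1, 0]
    - [0, 0, 0, 0, 0, 0, 0]

```text
clock: 35.83
eef_pos: [0.4536, 0.0131, 0.0893]
tool_rot: [0.964, -0.267, 0.0, -0.0]
force: [1.2, 1.3, 3.9]
gripper_width: 0.0469
```

```bash
python3 -c "
from h import *
tz(4)"
```

```text
t 35.98 T [ 0.538 -0.297 -0.06 ] sd 0.013 F [1.3 1.2 5.2] z 0.0893 yaw -120.9 j6 1.99
```

Call:
arm_command:
  increments:
    - [0, 0, 0.003, 0, 0, 1, 0]
    - [0, 0, 0.003, 0, 0, 1, 0]
    - [0, 0, 0, 0, 0, 0, 0]

```text
clock: 36.4
eef_pos: [0.4535, 0.0131, 0.089]
tool_rot: [0.931, -0.366, 0.0, -0.0]
force: [1.5, 1.1, 5.9]
gripper_width: 0.047
```

```bash
python3 -c "
from h import *
tz(4)"
```

```text
t 36.55 T [ 0.437 -0.325 -0.068] sd 0.036 F [1.  0.5 5. ] z 0.089 yaw -132.9 j6 2.2
```

Call:
arm_command:
  increments:
    - [0, 0, 0.003, 0, 0, 1, 0]
    - [0, 0, 0, 0, 0, 0, 0]

```text
clock: 36.85
eef_pos: [0.4535, 0.0131, 0.0888]
tool_rot: [0.91, -0.414, 0.0, -0.0]
force: [0.2, 0.8, 5.5]
gripper_width: 0.047
```

```bash
python3 -c "
from h import *
tz(4)"
```

```text
t 37.0 T [ 0.313 -0.31  -0.052] sd 0.011 F [1.4 0.3 5.7] z 0.0888 yaw -138.8 j6 2.31
```

Call:
arm_command:
  increments:
    - [0, 0, 0.003, 0, 0, 1, 0]
    - [0, 0, 0.003, 0, 0, 1, 0]
    - [0, 0, 0, 0, 0, 0, 0]

```text
clock: 37.42
eef_pos: [0.4535, 0.0131, 0.0885]
tool_rot: [0.862, -0.506, 0.0, -0.0]
force: [1.2, 0.9, 4.2]
gripper_width: 0.0472
```

```bash
python3 -c "
from h import *
tz(4)"
```

```text
t 37.58 T [ 0.248 -0.318 -0.066] sd 0.043 F [0.3 0.7 5.1] z 0.0885 yaw -150.8 j6 2.52
```

Call:
arm_command:
  increments:
    - [0, 0, 0.003, 0, 0, 0.8, 0]
    - [0, 0, 0, 0, 0, 0, 0]

```text
clock: 37.88
eef_pos: [0.4535, 0.0131, 0.0883]
tool_rot: [0.84, -0.543, 0.0, -0.0]
force: [1.1, 1.2, 4.7]
gripper_width: 0.047
```

```bash
python3 -c "
from h import *
tz(4)"
```

```text
t 38.02 T [ 0.181 -0.349 -0.079] sd 0.032 F [1.6 0.7 4.8] z 0.0883 yaw -155.7 j6 2.6
```

Call:
arm_command:
  increments:
    - [0, 0, 0, 0, 0, 0, 1]
    - [0, 0, 0, 0, 0, 0, 1]
    - [0, 0, 0, 0, 0, 0, 1]
    - [0, 0, 0, 0, 0, 0, 1]
    - [0, 0, 0, 0, 0, -1, 1]
    - [0, 0, 0, 0, 0, -1, 1]
    - [0, 0, 0, 0, 0, -1, 1]
    - [0, 0, 0, 0, 0, -1, 1]

```text
clock: 39.08
eef_pos: [0.4534, 0.0131, 0.0883]
tool_rot: [0.935, -0.355, -0.0, 0.0]
force: [-0.7, 0.4, 0.2]
gripper_width: 0.0853
```

Call:
arm_command:
  increments:
    - [0, 0, 0, 0, 0, -1, 1]
    - [0, 0, 0, 0, 0, -1, 1]
    - [0, 0, 0, 0, 0, -1, 1]
    - [0, 0, 0, 0, 0, -1, 1]
    - [0, 0, 0, 0, 0, -1, 1]
    - [0, 0, 0, 0, 0, -1, 1]
    - [0, 0, 0, 0, 0, -1, 1]
    - [0, 0, 0, 0, 0, -1, 1]

```text
clock: 40.08
eef_pos: [0.4534, 0.0131, 0.0883]
tool_rot: [0.998, 0.056, -0.0, 0.0]
force: [-0.7, -0.5, -0.2]
gripper_width: 0.0859
```

Call:
arm_command:
  increments:
    - [0, 0, 0, 0, 0, -1, 1]
    - [0, 0, 0, 0, 0, -1, 1]
    - [0, 0, 0, 0, 0, -1, 1]
    - [0, 0, 0, 0, 0, -1, 1]
    - [0, 0, 0, 0, 0, -1, 1]
    - [0, 0, 0, 0, 0, 0, 0.5]
    - [0, 0, 0, 0, 0, 0, 0.5]

```text
clock: 40.95
eef_pos: [0.4534, 0.0131, 0.0883]
tool_rot: [0.951, 0.309, 0.0, 0.0]
force: [-0.8, -0.6, -0.1]
gripper_width: 0.0516
```

Call:
arm_command:
  increments:
    - [0, 0, 0, 0, 0, 0, 0]
    - [0, 0, 0, 0, 0, 0, 0]
    - [0, 0, 0, 0, 0, 0, 0]
  squeeze: 30

```text
clock: 41.32
eef_pos: [0.4536, 0.0131, 0.0885]
tool_rot: [0.951, 0.31, 0.0, 0.0]
force: [-0.3, 0.1, 5.4]
gripper_width: 0.0468
```

```bash
python3 -c "
from h import *
tz(4)"
```

```text
t 41.48 T [ 0.049  0.108 -0.065] sd 0.012 F [0.4 0.7 5.8] z 0.0884 yaw -53.8 j6 0.82
```

Call:
arm_command:
  increments:
    - [0, 0, 0.003, 0, 0, 1, 0]
    - [0, 0, 0.003, 0, 0, 0.5, 0]
    - [0, 0, 0, 0, 0, 0, 0]

```text
clock: 41.9
eef_pos: [0.4536, 0.0131, 0.0882]
tool_rot: [0.972, 0.234, 0.0, 0.0]
force: [-0.3, 0.2, 5.5]
gripper_width: 0.0467
```

```bash
python3 -c "
from h import *
tz(4)"
```

```text
t 42.05 T [-0.003  0.075 -0.077] sd 0.035 F [ 0.  -0.1  5.8] z 0.0882 yaw -62.8 j6 0.98
```

Call:
arm_command:
  increments:
    - [0, 0, 0.003, 0, 0, 1, 0]
    - [0, 0, 0, 0, 0, 0, 0]

```text
clock: 42.35
eef_pos: [0.4537, 0.013, 0.088]
tool_rot: [0.983, 0.183, 0.0, 0.0]
force: [-0.2, -0.7, 7.0]
gripper_width: 0.047
```

```bash
python3 -c "
from h import *
tz(4)"
```

```text
t 42.5 T [-0.061  0.029 -0.063] sd 0.046 F [-0.1 -0.2  6. ] z 0.088 yaw -68.8 j6 1.08
```

Call:
arm_command:
  increments:
    - [0, 0, 0.003, 0, 0, 1, 0]
    - [0, 0, 0.003, 0, 0, 0.5, 0]
    - [0, 0, 0, 0, 0, 0, 0]

```text
clock: 42.92
eef_pos: [0.4537, 0.013, 0.0878]
tool_rot: [0.994, 0.106, 0.0, 0.0]
force: [-0.0, -1.0, 6.6]
gripper_width: 0.0472
```

```bash
python3 -c "
from h import *
tz(4)"
```

```text
t 43.08 T [-0.158  0.043 -0.098] sd 0.012 F [-0.1 -0.2  5.1] z 0.0878 yaw -77.8 j6 1.24
```

Call:
arm_command:
  increments:
    - [0, 0, 0.003, 0, 0, 1, 0]
    - [0, 0, 0, 0, 0, 0, 0]

```text
clock: 43.38
eef_pos: [0.4537, 0.013, 0.0876]
tool_rot: [0.999, 0.053, 0.0, 0.0]
force: [-0.1, -1.2, 6.8]
gripper_width: 0.0468
```

```bash
python3 -c "
from h import *
tz(4)"
```

```text
t 43.52 T [-0.262  0.015 -0.056] sd 0.034 F [-0.8 -1.2  5.5] z 0.0876 yaw -83.8 j6 1.35
```

Call:
arm_command:
  increments:
    - [0, 0, 0.003, 0, 0, 1, 0]
    - [0, 0, 0.003, 0, 0, 0.5, 0]
    - [0, 0, 0, 0, 0, 0, 0]

```text
clock: 43.95
eef_pos: [0.4538, 0.0129, 0.0874]
tool_rot: [1.0, -0.025, 0.0, 0.0]
force: [0.1, -1.6, 6.6]
gripper_width: 0.0471
```

```bash
python3 -c "
from h import *
tz(4)"
```

```text
t 44.1 T [-0.374  0.056 -0.069] sd 0.016 F [-0.5 -2.   6. ] z 0.0874 yaw -92.8 j6 1.5
```

Call:
arm_command:
  increments:
    - [0, 0, 0.003, 0, 0, 1, 0]
    - [0, 0, 0, 0, 0, 0, 0]

```text
clock: 44.4
eef_pos: [0.4538, 0.0129, 0.0872]
tool_rot: [0.997, -0.078, 0.0, 0.0]
force: [-0.4, -2.0, 5.5]
gripper_width: 0.0472
```

```bash
python3 -c "
from h import *
tz(4)"
```

```text
t 44.55 T [-0.441  0.042 -0.055] sd 0.018 F [ 0.1 -1.1  6.8] z 0.0872 yaw -98.8 j6 1.61
```

Call:
arm_command:
  increments:
    - [0, 0, 0.003, 0, 0, 1, 0]
    - [0, 0, 0, 0, 0, 0, 0]

```text
clock: 44.85
eef_pos: [0.4537, 0.0129, 0.087]
tool_rot: [0.992, -0.13, 0.0, 0.0]
force: [-0.2, -2.6, 6.4]
gripper_width: 0.0472
```

```bash
python3 -c "
from h import *
tz(4)"
```

```text
t 45.0 T [-0.476  0.104 -0.073] sd 0.019 F [-0.2 -1.6  6.8] z 0.087 yaw -104.8 j6 1.71
```

Call:
arm_command:
  increments:
    - [0, 0, 0.003, 0, 0, 1, 0]
    - [0, 0, 0, 0, 0, 0, 0]

```text
clock: 45.3
eef_pos: [0.4537, 0.0129, 0.0869]
tool_rot: [0.983, -0.181, 0.0, 0.0]
force: [-0.8, -2.3, 6.1]
gripper_width: 0.047
```

```bash
python3 -c "
from h import *
tz(4)"
```

```text
t 45.45 T [-0.542  0.139 -0.056] sd 0.025 F [ 0.4 -2.7  4.9] z 0.0869 yaw -110.8 j6 1.82
```

Call:
arm_command:
  increments:
    - [0, 0, 0.003, 0, 0, 1, 0]
    - [0, 0, 0, 0, 0, 0, 0]

```text
clock: 45.75
eef_pos: [0.4544, 0.0125, 0.0869]
tool_rot: [0.973, -0.232, 0.001, 0.0]
force: [0.9, -4.7, 4.8]
gripper_width: 0.0469
```

```bash
python3 -c "
from h import *
tz(4)"
```

```text
t 45.9 T [-1.082 -0.245  0.641] sd 0.035 F [ 1.1 -4.   5.5] z 0.0869 yaw -116.7 j6 1.92
```

Call:
arm_command:
  increments:
    - [0, 0, 0.003, 0, 0, 1, 0]
    - [0, 0, 0, 0, 0, 0, 0]

```text
clock: 46.2
eef_pos: [0.4547, 0.0124, 0.0868]
tool_rot: [0.959, -0.282, 0.002, 0.0]
force: [2.5, -6.0, 5.4]
gripper_width: 0.0471
```

```bash
python3 -c "
from h import *
tz(4)
snap('scene','s9')
a=cv2.imread('pics/s6_raw.png')[150:200,240:290];b=cv2.imread('pics/s9_raw.png')[150:200,240:290]
cv2.imwrite('pics/c9.png',np.hstack([cv2.resize(x,(400,400),interpolation=cv2.INTER_CUBIC) for x in(a,b)]))"
```

```text
t 46.35 T [-1.14  -0.389  0.556] sd 0.039 F [ 2.8 -5.9  5.1] z 0.0868 yaw -122.7 j6 2.03
```

View pics/c9.png

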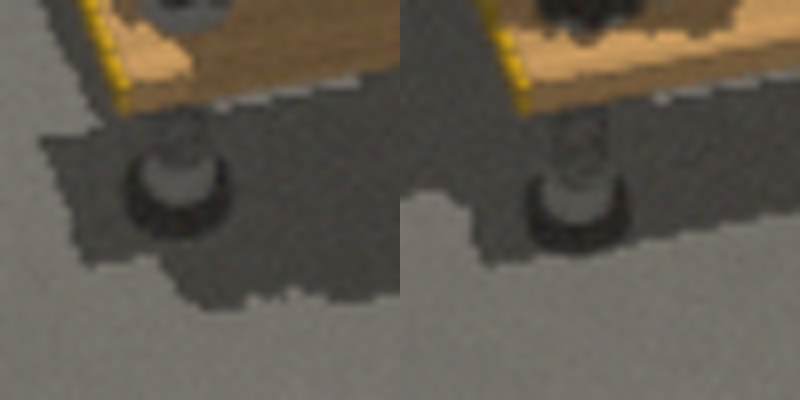

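Call:
arm_command:
  increments:
    - [0, 0, 0, 0, 0, -0.5, 0]
    - [0, 0, 0, 0, 0, 0, 0]

```text
clock: 46.7
eef_pos: [0.4548, 0.0124, 0.0869]
tool_rot: [0.966, -0.257, 0.002, 0.0]
force: [2.0, -5.8, 6.6]
gripper_width: 0.0471
```

```bash
python3 -c "
from h import *
tz(4)"
```

```text
t 46.85 T [-1.075 -0.4    0.064] sd 0.037 F [ 2.5 -5.8  6.9] z 0.0869 yaw -119.8 j6 1.97
```

Call:
arm_command:
  increments:
    - [0, 0, 0, 0, 0, -0.5, 0]
    - [0, 0, 0, 0, 0, 0, 0]

```text
clock: 47.15
eef_pos: [0.4549, 0.0125, 0.0869]
tool_rot: [0.973, -0.232, 0.002, 0.0]
force: [3.1, -4.8, 7.5]
gripper_width: 0.047
```

```bash
python3 -c "
from h import *
tz(4)"
```

```text
t 47.3 T [-0.981 -0.425  0.057] sd 0.022 F [ 3.3 -4.4  7.4] z 0.0869 yaw -116.8 j6 1.92
```

Call:
arm_command:
  increments:
    - [0, 0, 0, 0, 0, 0.3, 0]
    - [0, 0, 0, 0, 0, 0, 0]

```text
clock: 47.6
eef_pos: [0.4548, 0.0124, 0.0869]
tool_rot: [0.969, -0.247, 0.002, 0.0]
force: [4.0, -5.1, 6.2]
gripper_width: 0.0472
```

```bash
python3 -c "
from h import *
tz(4)"
```

```text
t 47.75 T [-1.065 -0.381 -0.086] sd 0.022 F [ 2.9 -5.4  6.8] z 0.0869 yaw -118.6 j6 1.95
```

Call:
arm_command:
  increments:
    - [0, 0, 0, 0, 0, 0.2, 0]
    - [0, 0, 0, 0, 0, 0, 0]

```text
clock: 48.05
eef_pos: [0.4548, 0.0124, 0.0869]
tool_rot: [0.966, -0.257, 0.002, 0.0]
force: [2.3, -5.9, 6.5]
gripper_width: 0.0473
```

```bash
python3 -c "
from h import *
tz(4)"
```

```text
t 48.2 T [-1.119 -0.391 -0.024] sd 0.017 F [ 2.7 -5.7  5.5] z 0.0869 yaw -119.8 j6 1.97
```

Call:
arm_command:
  increments:
    - [0, 0, 0, 0, 0, 0.2, 0]
    - [0, 0, 0, 0, 0, 0, 0]

```text
clock: 48.5
eef_pos: [0.4547, 0.0124, 0.0868]
tool_rot: [0.964, -0.267, 0.002, 0.0]
force: [3.3, -5.6, 6.2]
gripper_width: 0.0471
```

```bash
python3 -c "
from h import *
tz(4)"
```

```text
t 48.65 T [-1.122 -0.35  -0.049] sd 0.058 F [ 2.8 -6.4  5.8] z 0.0869 yaw -121.0 j6 2.0
```

Call:
arm_command:
  increments:
    - [0, 0, 0, 0, 0, 0.2, 0]
    - [0, 0, 0, 0, 0, 0, 0]

```text
clock: 48.95
eef_pos: [0.4547, 0.0124, 0.0868]
tool_rot: [0.961, -0.277, 0.002, 0.0]
force: [2.6, -6.3, 6.4]
gripper_width: 0.0473
```

```bash
python3 -c "
from h import *
tz(4)"
```

```text
t 49.1 T [-1.128 -0.395  0.197] sd 0.013 F [ 3.8 -5.5  5.8] z 0.0868 yaw -122.2 j6 2.02
```

Call:
arm_command:
  increments:
    - [0, 0, 0, 0, 0, 0.15, 0]
    - [0, 0, 0, 0, 0, 0, 0]

```text
clock: 49.4
eef_pos: [0.4547, 0.0124, 0.0868]
tool_rot: [0.959, -0.284, 0.002, 0.0]
force: [3.1, -6.3, 5.1]
gripper_width: 0.047
```

```bash
python3 -c "
from h import *
tz(4)"
```

```text
t 49.55 T [-1.135 -0.387  0.676] sd 0.028 F [ 3.9 -6.1  6.1] z 0.0868 yaw -123.0 j6 2.03
```

Call:
arm_command:
  increments:
    - [0, 0, 0, 0, 0, -0.2, 0]
    - [0, 0, 0, 0, 0, 0, 0]

```text
clock: 49.85
eef_pos: [0.4547, 0.0124, 0.0868]
tool_rot: [0.962, -0.275, 0.002, 0.0]
force: [2.1, -7.2, 6.2]
gripper_width: 0.0468
```

```bash
python3 -c "
from h import *
tz(4)"
```

```text
t 50.0 T [-1.161 -0.373  0.057] sd 0.024 F [ 2.4 -5.2  5.9] z 0.0868 yaw -121.9 j6 2.01
```

Call:
arm_command:
  increments:
    - [0, 0, 0, 0, 0, 0, 1]
    - [0, 0, 0, 0, 0, 0, 1]
    - [0, 0, 0, 0, 0, 0, 1]
    - [0, 0, -0.4, 0, 0, 0, 1]
    - [0, 0, -1, 0, 0, 0, 1]
    - [0, 0, -1, 0, 0, 0, 1]
    - [0, 0, -0.15, 0, 0, 0, 1]
    - [0, 0, 0, 0, 0, 0, 1]

```text
clock: 51.05
eef_pos: [0.4532, 0.0132, 0.2136]
tool_rot: [0.961, -0.275, 0.0, -0.0]
force: [-0.6, 0.3, 0.2]
gripper_width: 0.0851
```

```bash
cat >> h.py <<'E'
def cap(fn):
    snap('wrist',fn);pose=np.load('pics/'+fn+'.npy');c=proj('wrist',[.4535,.0125,.15],pose)
    im=cv2.imread('pics/'+fn+'_raw.png');g=im.min(2);m=((g>150)&(im.max(2).astype(int)-g<25)).astype(np.uint8)
    n,l,stt,cen=cv2.connectedComponentsWithStats(m)
    for i in range(1,n):
        if 100<stt[i,4]<2000 and np.hypot(*(cen[i]-c))<50: print(fn,stt[i],cen[i],at('wrist',cen[i],.15,fn))
E
python3 -c "
from h import *
st();cap('w10')"
```

```text
t 51.05 pos [0.4532 0.0132 0.2136] yawy -121.9 z [ 0.  0. -1.] F [-0.6  0.3  0.2] T [ 0.    0.01 -0.02] w 0.0851 j6 [-0.12  0.22  1.93  0.    0.98  2.01]
w10 [246 181  24  20 363] [257.49586777 190.15151515] [0.45482267 0.01135802 0.15      ]
```

Call:
arm_command:
  increments:
    - [0, 0, 0, 0, 0, -1, 1]
    - [0, 0, 0, 0, 0, -1, 1]
    - [0, 0, 0, 0, 0, -1, 1]
    - [0, 0, 0, 0, 0, -1, 1]
    - [0, 0, 0, 0, 0, -1, 1]
    - [0, 0, 0, 0, 0, -1, 1]
    - [0, 0, 0, 0, 0, -1, 1]
    - [0, 0, 0, 0, 0, -1, 1]

```text
clock: 52.1
eef_pos: [0.4528, 0.0131, 0.2121]
tool_rot: [0.99, 0.142, -0.002, -0.0]
force: [-0.3, 0.1, -0.4]
gripper_width: 0.0854
```

Call:
arm_command:
  increments:
    - [0, 0, 0, 0, 0, -1, 1]
    - [0, 0, 0, 0, 0, -1, 1]
    - [0, 0, 0, 0, 0, -1, 1]
    - [0, 0, 0, 0, 0, -1, 1]
    - [0, 0, 0, 0, 0, -1, 1]
    - [0, 0, 0, 0, 0, -1, 1]
    - [0, 0, 0, 0, 0, -1, 1]
    - [0, 0, 0, 0, 0, -1, 1]

```text
clock: 53.1
eef_pos: [0.4528, 0.0131, 0.2121]
tool_rot: [0.847, 0.532, -0.001, -0.001]
force: [0.2, -0.6, -0.6]
gripper_width: 0.0852
```

Call:
arm_command:
  increments:
    - [0, 0, 0, 0, 0, -1, 1]
    - [0, 0, 0, 0, 0, -1, 1]
    - [0, 0, 0, 0, 0, -1, 1]
    - [0, 0, 0, 0, 0, -1, 1]
    - [0, 0, 0, 0, 0, -1, 1]
    - [0, 0, 0, 0, 0, -1, 1]
    - [0, 0, 0, 0, 0, -1, 1]
    - [0, 0, 0, 0, 0, -1, 1]

```text
clock: 54.1
eef_pos: [0.4528, 0.0132, 0.2121]
tool_rot: [0.557, 0.83, -0.001, -0.001]
force: [-0.4, -0.2, 0.4]
gripper_width: 0.0853
```

Call:
arm_command:
  increments:
    - [0, 0, 0, 0, 0, -1, 1]
    - [0, 0, 0, 0, 0, -1, 1]
    - [0, 0, 0, 0, 0, -1, 1]
    - [0, 0, 0, 0, 0, -1, 1]
    - [0, 0, 0, 0, 0, -1, 1]
    - [0, 0, 0, 0, 0, -1, 1]
    - [0, 0, 0, 0, 0, 0, 1]

```text
clock: 54.98
eef_pos: [0.4529, 0.0131, 0.2124]
tool_rot: [0.275, 0.961, -0.0, -0.001]
force: [-0.2, 0.3, 0.8]
gripper_width: 0.0853
```

```bash
python3 -c "
from h import *
st();cap('w11');snap('side','d11');snap('scene','s11')"
```

```text
t 54.98 pos [0.4529 0.0131 0.2124] yawy 58.0 z [-0.003  0.    -1.   ] F [-0.2  0.3  0.8] T [ 0.01  0.04 -0.  ] w 0.0853 j6 [-0.12  0.23  1.94  0.    0.98 -1.13]
w11 [245 185  24  19 354] [256.80508475 193.94915254] [0.4540064  0.01206528 0.15      ]
```

```bash
python3 -c "
from h import *
print(tri([('wrist',(257.5,190.15),'w10'),('wrist',(256.8,193.95),'w11')]))
a=cv2.imread('pics/s11_raw.png')[125:195,235:305];b=cv2.imread('pics/d11_raw.png')[140:230,160:250]
cv2.imwrite('pics/c11.png',np.hstack([cv2.resize(x,(400,400),interpolation=cv2.INTER_CUBIC) for x in(a,b)]))"
```

```text
(array([0.45408118, 0.01211965, 0.14989554]), [np.float64(9.074524728778935e-05), np.float64(9.074524728788169e-05)])
```

View pics/c11.png

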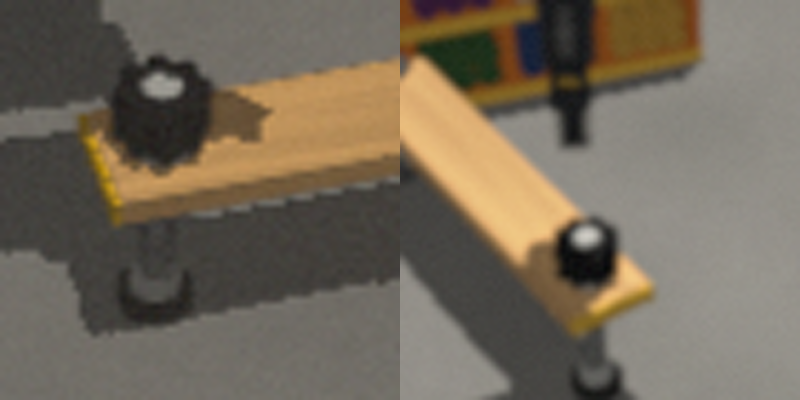

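Call:
arm_command:
  increments:
    - [0, 0, -0.15, 0, 0, -1, 1]
    - [0, 0, 0, 0, 0, -1, 1]
    - [0, 0, 0, 0, 0, -1, 1]
    - [0, 0, 0, 0, 0, -1, 1]
    - [0, 0, 0, 0, 0, -1, 1]
    - [-0.3, -0.9, 0, 0, 0, 0, 1]
    - [-0.3, -0.95, 0, 0, 0, 0, 1]
    - [-0.3, -0.95, 0, 0, 0, 0, 1]

```text
clock: 56.12
eef_pos: [0.494, -0.1298, 0.2212]
tool_rot: [0.017, 1.0, 0.0, -0.0]
force: [0.3, 1.1, 0.0]
gripper_width: 0.085
```

Call:
arm_command:
  increments:
    - [-0.4, -0.95, 0, 0, 0, 0, 1]
    - [-0.4, -0.95, 0, 0, 0, 0, 1]
    - [-0.4, -0.95, 0, 0, 0, 0, 0.7]
    - [0, -0.2, 0, 0, 0, 0, 0.7]
    - [0, 0, 0, 0, 0, 0, 0.7]

```text
clock: 56.75
eef_pos: [0.5481, -0.2828, 0.2207]
tool_rot: [0.018, 1.0, 0.0, -0.001]
force: [0.6, 0.1, 0.0]
gripper_width: 0.0597
```

```bash
cat >> h.py <<'E'
def ortho(fn,x0,x1,y0,y1,z,res=.001):
    pose=np.load('pics/'+fn+'.npy');im=cv2.imread('pics/'+fn+'_raw.png')
    X,Y=np.meshgrid(np.arange(x0,x1,res),np.arange(y1,y0,-res))
    mx=np.zeros(X.shape,np.float32);my=mx.copy()
    c=bot.calibration('wrist');K=np.array(c['K']);M=np.array(c['mount'])
    P=np.stack([X,Y,np.full(X.shape,z)],-1).reshape(-1,3)
    p=(R.from_quat(pose[3:]).inv().apply(P-pose[:3])-M[:3,3])@M[:3,:3]
    h=np.hypot(p[:,0],p[:,1]);th=np.arctan2(h,p[:,2])
    mx=(K[0,0]*p[:,0]/h*th+K[0,2]).reshape(X.shape).astype(np.float32);my=(K[1,1]*p[:,1]/h*th+K[1,2]).reshape(X.shape).astype(np.float32)
    return cv2.remap(im,mx,my,cv2.INTER_LINEAR)
def boxes(fn,x0,x1,y0,y1,z=.03,res=.001):
    o=ortho(fn,x0,x1,y0,y1,z,res);cv2.imwrite('pics/'+fn+'_o.png',o)
    hsv=cv2.cvtColor(o,cv2.COLOR_BGR2HSV)
    m=((hsv[...,1]>70)&((hsv[...,0]<25)|(hsv[...,0]>170))&(hsv[...,2]>60)).astype(np.uint8)
    m=cv2.morphologyEx(m,cv2.MORPH_CLOSE,np.ones((5,5)));m=cv2.morphologyEx(m,cv2.MORPH_OPEN,np.ones((5,5)))
    for c in cv2.findContours(m,cv2.RETR_EXTERNAL,cv2.CHAIN_APPROX_NONE)[0]:
        if cv2.contourArea(c)<1500:continue
        (cx,cy),(w,h),a=cv2.minAreaRect(c)
        if w<h:w,h,a=h,w,a+90
        a=-a
        print('box c',round(x0+cx*res,4),round(y1-cy*res,4),'len',round(w*res,4),round(h*res,4),'head',round((a+90)%180-90,1))
E
python3 -c "
from h import *
st();snap('wrist','w12');boxes('w12',.33,.6,-.56,-.05)"
```

```text
t 56.75 pos [ 0.5481 -0.2828  0.2207] yawy 88.0 z [-0.001  0.001 -1.   ] F [0.6 0.1 0. ] T [0.01 0.05 0.02] w 0.0597 j6 [-0.58  0.46  1.55  0.    1.14 -2.12]
box c 0.461 -0.4315 len 0.148 0.039 head 0.0
box c 0.4704 -0.3356 len 0.1491 0.0336 head 3.6
box c 0.465 -0.1569 len 0.1491 0.039 head -2.5
```

View pics/w12_o.png

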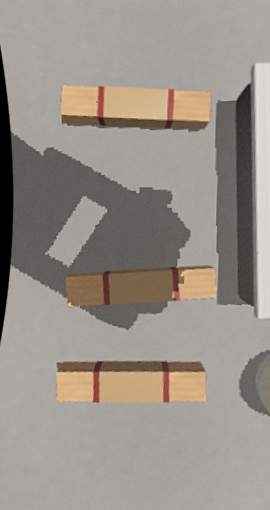

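```bash
python3 -c "
from h import *
go([.466,-.1545,-.029],87.3)"
```

```text
shift [1.73 2.49 5.  ] turn [ 0.01 -0.01  0.12]
```

Call:
arm_command:
  increments:
    - [0.5, 0.8, 0.2, 0, 0, 0, 0.7]
    - [0.6, 0.8, 0.4, 0, 0, 0, 0.7]
    - [0.63, 0.89, 0.6, 0, 0, 0, 0.7]
    - [0, 0, 1, 0, 0, 0.12, 0.7]
    - [0, 0, 1, 0, 0, 0, 0.7]
    - [0, 0, 0.5, 0, 0, 0, 0.7]
    - [0, 0, 0, 0, 0, 0, 0.7]

```text
clock: 57.68
eef_pos: [0.4653, -0.154, 0.0356]
tool_rot: [0.023, 1.0, 0.001, -0.001]
force: [1.0, 0.0, 0.5]
gripper_width: 0.0604
```

```bash
python3 -c "
from h import *
st();snap('wrist','w13');boxes('w13',.36,.57,-.24,-.07);go([.466,-.1545,-.029],87.3)"
```

```text
t 57.67 pos [ 0.4653 -0.154   0.0356] yawy 87.4 z [-0.003  0.001 -1.   ] F [1.  0.  0.5] T [-0.06 -0.01  0.  ] w 0.0604 j6 [-0.45  0.55  2.04  0.    0.56 -1.98]
box c 0.4645 -0.1524 len 0.1492 0.0304 head -2.5
shift [-0.   -0.    1.31] turn [ 0.   -0.01  0.02]
```

Call:
arm_command:
  increments:
    - [0, 0.03, 0.5, 0, 0, 0, 0.7]
    - [0, 0, 0.4, 0, 0, 0, 0.7]
    - [0, 0, 0.25, 0, 0, 0, 0.7]
    - [0, 0, 0.1, 0, 0, 0, 0.7]
    - [0, 0, 0, 0, 0, 0, 0.7]
    - [0, 0, 0, 0, 0, 0, 0]
    - [0, 0, 0, 0, 0, 0, 0]
    - [0, 0, 0, 0, 0, 0, 0]
  squeeze: 60

```text
clock: 58.72
eef_pos: [0.4666, -0.154, -0.0254]
tool_rot: [0.023, 1.0, -0.0, 0.0]
force: [-1.4, 0.2, 8.2]
gripper_width: 0.0284
```

Call:
arm_command:
  increments:
    - [0, 0, 0, 0, 0, 0, 0]
    - [0, 0, -0.2, 0, 0, 0, 0]
    - [0, 0, -0.5, 0, 0, 0, 0]
    - [0, 0, -0.8, 0, 0, 0, 0]
    - [0, 0, -0.8, 0, 0, 0, 0]
    - [0, 0, -0.8, 0, 0, 0, 0]
    - [0, 0, -0.8, 0, 0, 0, 0]

```text
clock: 59.6
eef_pos: [0.466, -0.1538, 0.1709]
tool_rot: [0.023, 1.0, -0.0, 0.0]
force: [0.7, -0.7, -1.5]
gripper_width: 0.0285
```

```bash
python3 -c "
from h import *
st();go([.4609,.2574,.081],88.3)"
```

```text
t 59.6 pos [ 0.466  -0.1538  0.1709] yawy 87.4 z [ 0. -0. -1.] F [ 0.7 -0.7 -1.5] T [-0.01 -0.01 -0.04] w 0.0285 j6 [-0.45  0.33  1.91  0.    0.9  -1.98]
shift [0.48 8.21 1.8 ] turn [-0.    0.   -0.16]
```

Call:
arm_command:
  increments:
    - [0, 0.5, 0, 0, 0, -0.16, 0]
    - [0.05, 0.9, 0, 0, 0, 0, 0]
    - [0.05, 0.9, 0, 0, 0, 0, 0]
    - [0.1, 0.9, 0, 0, 0, 0, 0]
    - [0.1, 0.9, 0, 0, 0, 0, 0]
    - [0.05, 0.9, 0, 0, 0, 0, 0]
    - [0.05, 0.9, 0, 0, 0, 0, 0]
    - [0.05, 0.9, 0, 0, 0, 0, 0]

```text
clock: 60.6
eef_pos: [0.4538, 0.188, 0.1696]
tool_rot: [0.015, 1.0, 0.0, 0.0]
force: [0.4, -0.6, -0.5]
gripper_width: 0.0284
```

Call:
arm_command:
  increments:
    - [0, 0.9, 0, 0, 0, 0, 0]
    - [0, 0.51, 0, 0, 0, 0, 0]
    - [0, 0, 0, 0, 0, 0, 0]
    - [0, 0, 0.6, 0, 0, 0, 0]
    - [0, 0, 0.6, 0, 0, 0, 0]
    - [0, 0, 0.2, 0, 0, 0, 0]
    - [0, 0, 0, 0, 0, 0, 0]

```text
clock: 61.48
eef_pos: [0.4564, 0.2565, 0.099]
tool_rot: [0.015, 1.0, -0.0, -0.0]
force: [0.5, -0.2, -1.5]
gripper_width: 0.0289
```

```bash
python3 -c "
from h import *
st();go([.4624,.2574,.085],88.3)"
```

```text
t 61.48 pos [0.4564 0.2565 0.099 ] yawy 88.3 z [-0. -0. -1.] F [ 0.5 -0.2 -1.5] T [0.06 0.02 0.04] w 0.0289 j6 [ 0.39  0.47  1.91 -0.    0.76 -1.15]
shift [-0.12  0.02  0.28] turn [-0. -0. -0.]
```

Call:
arm_command:
  increments:
    - [-0.12, 0.02, 0, 0, 0, 0, 0]
    - [0, 0, 0.1, 0, 0, 0, 0]
    - [0, 0, 0.08, 0, 0, 0, 0]
    - [0, 0, 0, 0, 0, 0, 0]

```text
clock: 61.98
eef_pos: [0.4621, 0.2578, 0.0896]
tool_rot: [0.015, 1.0, -0.0, -0.0]
force: [0.4, 1.2, -0.8]
gripper_width: 0.0287
```

Call:
arm_command:
  increments:
    - [0, 0, 0.05, 0, 0, 0, 0]
    - [0, 0, 0.03, 0, 0, 0, 0]
    - [0, 0, 0, 0, 0, 0, 0]

```text
clock: 62.35
eef_pos: [0.4623, 0.2579, 0.0858]
tool_rot: [0.015, 1.0, -0.0, -0.0]
force: [-0.5, 0.6, -1.1]
gripper_width: 0.0289
```

```bash
python3 -c "
from h import *
st()"
```

```text
t 62.35 pos [0.4623 0.2579 0.0858] yawy 88.3 z [-0. -0. -1.] F [-0.5  0.6 -1.1] T [ 0.03 -0.05 -0.02] w 0.0289 j6 [ 0.38  0.5   1.91 -0.    0.73 -1.16]
```

Call:
arm_command:
  increments:
    - [0, 0, 0.03, 0, 0, 0, 0]
    - [0, 0, 0, 0, 0, 0, 0]

```text
clock: 62.6
eef_pos: [0.4625, 0.2579, 0.0846]
tool_rot: [0.015, 1.0, 0.0, 0.0]
force: [-0.7, -0.1, 2.8]
gripper_width: 0.0283
```

Call:
arm_command:
  increments:
    - [0, 0, 0.02, 0, 0, 0, 0]
    - [0, 0, 0, 0, 0, 0, 0]

```text
clock: 62.85
eef_pos: [0.4627, 0.2579, 0.0845]
tool_rot: [0.014, 1.0, 0.0, 0.001]
force: [-3.6, -2.2, 15.0]
gripper_width: 0.0285
```

Call:
arm_command:
  increments:
    - [0, 0, -0.02, 0, 0, 0, 0]
    - [0, 0, 0, 0, 0, 0, 0.45]
    - [0, 0, 0, 0, 0, 0, 0.5]
    - [0, 0, 0, 0, 0, 0, 0.5]
    - [0, 0, -0.2, 0, 0, 0, 0.5]
    - [0, 0, -0.8, 0, 0, 0, 0.5]
    - [0, 0, -1, 0, 0, 0, 0.7]
    - [0, 0, -0.7, 0, 0, 0, 0.7]

```text
clock: 63.85
eef_pos: [0.4625, 0.2579, 0.2222]
tool_rot: [0.015, 1.0, 0.0, 0.001]
force: [-0.6, 1.0, -0.3]
gripper_width: 0.0598
```

```bash
python3 -c "
from h import *
st();snap('wrist','w14');boxes('w14',.36,.56,.22,.32,.14);snap('scene','s14');go([.472,-.3356,.05],93.6)"
```

```text
t 63.85 pos [0.4625 0.2579 0.2222] yawy 88.3 z [ 0.002  0.001 -1.   ] F [-0.6  1.  -0.3] T [ 0.03  0.01 -0.04] w 0.0598 j6 [ 0.38  0.33  1.76 -0.    1.06 -1.16]
box c 0.4605 0.2705 len 0.149 0.099 head 0.0
shift [ -0.49 -11.88   3.44] turn [ 0.02  0.06 -0.88]
```

Call:
arm_command:
  increments:
    - [0, -0.9, 0, 0, 0, 0, 0.7]
    - [0, -1, 0, 0, 0, 0, 0.7]
    - [0, -1, 0, 0, 0, 0, 0.7]
    - [0, -1, 0, 0, 0, 0, 0.7]
    - [0, -1, 0, 0, 0, 0, 0.7]
    - [0, -1, 0, 0, 0, 0, 0.7]
    - [0, -1, 0, 0, 0, 0, 0.7]
    - [-0.25, -1, 0, 0, 0, 0, 0.7]

```text
clock: 64.95
eef_pos: [0.4626, -0.1388, 0.2194]
tool_rot: [0.015, 1.0, 0.0, -0.0]
force: [1.4, 0.9, -0.7]
gripper_width: 0.0599
```

Call:
arm_command:
  increments:
    - [-0.24, -1, 0, 0, 0, 0, 0.7]
    - [0, -1, 0, 0, 0, 0, 0.7]
    - [0, -1, 0, 0, 0, 0, 0.7]
    - [0, -0.98, 0.5, 0, 0, 0, 0.7]
    - [0, 0, 1, 0, 0, -0.88, 0.7]
    - [0, 0, 1, 0, 0, 0, 0.7]
    - [0, 0, 0.94, 0, 0, 0, 0.7]
    - [0, 0, 0, 0, 0, 0, 0.7]

```text
clock: 65.95
eef_pos: [0.4679, -0.3353, 0.0446]
tool_rot: [-0.031, 1.0, 0.002, -0.002]
force: [0.3, -0.2, 1.3]
gripper_width: 0.0597
```

```bash
python3 -c "
from h import *
st();snap('wrist','w15');boxes('w15',.37,.55,-.395,-.28);go([.472,-.3356,-.025],93.6)"
```

```text
t 65.95 pos [ 0.4679 -0.3353  0.0446] yawy 93.6 z [-0.005  0.004 -1.   ] F [ 0.3 -0.2  1.3] T [ 0.01 -0.02 -0.  ] w 0.0597 j6 [-0.74  0.62  1.82  0.    0.72 -2.37]
box c 0.4701 -0.337 len 0.1497 0.0303 head 3.3
shift [-0.06  0.01  1.44] turn [ 0.02 -0.02  0.  ]
```

Box B confirmed at (0.470, -0.337), heading 3.3°. Descend and grip.

Call:
arm_command:
  increments:
    - [-0.01, -0.03, 0.5, 0, 0, 0, 0.7]
    - [0, 0, 0.5, 0, 0, 0, 0.7]
    - [0, 0, 0.3, 0, 0, 0, 0.7]
    - [0, 0, 0.1, 0, 0, 0, 0.7]
    - [0, 0, 0, 0, 0, 0, 0.7]
    - [0, 0, 0, 0, 0, 0, 0]
    - [0, 0, 0, 0, 0, 0, 0]
    - [0, 0, 0, 0, 0, 0, 0]
  squeeze: 60

```text
clock: 67.0
eef_pos: [0.4704, -0.3383, -0.0217]
tool_rot: [-0.031, 1.0, -0.0, 0.001]
force: [-0.2, 1.0, 6.7]
gripper_width: 0.0286
```

```bash
python3 -c "
from h import *
st()"
```

```text
t 67.0 pos [ 0.4704 -0.3383 -0.0217] yawy 93.6 z [ 0.001 -0.001 -1.   ] F [-0.2  1.   6.7] T [ 0.13  0.1  -0.03] w 0.0286 j6 [-0.74  0.72  1.84  0.    0.58 -2.37]
```

Call:
arm_command:
  increments:
    - [0, 0, 0, 0, 0, 0, 0]
    - [0, 0, -0.2, 0, 0, 0, 0]
    - [0, 0, -0.5, 0, 0, 0, 0]
    - [0, 0, -0.8, 0, 0, 0, 0]
    - [0, 0, -0.8, 0, 0, 0, 0]
    - [0, 0, -0.8, 0, 0, 0, 0]
    - [0, 0, -0.8, 0, 0, 0, 0]
    - [0, 0, 0, 0, 0, 0, 0]

```text
clock: 68.0
eef_pos: [0.4709, -0.3387, 0.1759]
tool_rot: [-0.031, 1.0, -0.002, 0.002]
force: [0.9, 0.0, -1.1]
gripper_width: 0.0288
```

```bash
python3 -c "
from h import *
st();go([.4587,.1824,.095],88.3)"
```

```text
t 68.0 pos [ 0.4709 -0.3387  0.1759] yawy 93.6 z [ 0.004 -0.004 -1.   ] F [ 0.9  0.  -1.1] T [ 0.03 -0.03  0.03] w 0.0288 j6 [-0.74  0.44  1.7   0.    0.99 -2.37]
shift [-0.41 10.42  1.58] turn [-0.04  0.04  0.88]
```

Call:
arm_command:
  increments:
    - [0, 0, 0, 0, 0, 0.88, 0]
    - [0.05, 0.6, 0, 0, 0, 0, 0]
    - [0.05, 0.9, 0, 0, 0, 0, 0]
    - [0.05, 0.95, 0, 0, 0, 0, 0]
    - [0.05, 0.95, 0, 0, 0, 0, 0]
    - [0.05, 0.95, 0, 0, 0, 0, 0]
    - [0.05, 0.95, 0, 0, 0, 0, 0]
    - [0.05, 0.95, 0, 0, 0, 0, 0]

```text
clock: 69.0
eef_pos: [0.4609, -0.0236, 0.1719]
tool_rot: [0.015, 1.0, 0.0, -0.0]
force: [0.3, -0.5, -1.7]
gripper_width: 0.0283
```

Call:
arm_command:
  increments:
    - [0.05, 0.95, 0, 0, 0, 0, 0]
    - [0.05, 0.95, 0, 0, 0, 0, 0]
    - [0.05, 0.95, 0, 0, 0, 0, 0]
    - [0.05, 0.95, 0, 0, 0, 0, 0]
    - [0, 0.36, 0, 0, 0, 0, 0]
    - [0, 0, 0.6, 0, 0, 0, 0]
    - [0, 0, 0.6, 0, 0, 0, 0]
    - [0, 0, 0, 0, 0, 0, 0]

```text
clock: 70.0
eef_pos: [0.4567, 0.1822, 0.1107]
tool_rot: [0.015, 1.0, -0.001, -0.002]
force: [0.7, -0.6, -0.3]
gripper_width: 0.0288
```

```bash
python3 -c "
from h import *
st();go([.4587,.1824,.0885],88.3)"
```

```text
t 70.0 pos [0.4567 0.1822 0.1107] yawy 88.3 z [-0.004 -0.001 -1.   ] F [ 0.7 -0.6 -0.3] T [-0.   -0.01 -0.05] w 0.0288 j6 [ 0.25  0.42  1.97 -0.    0.75 -1.3 ]
shift [-0.04  0.01  0.44] turn [-0.01 -0.04 -0.  ]
```

Call:
arm_command:
  increments:
    - [-0.04, 0, 0.2, 0, 0, 0, 0]
    - [0, 0, 0.12, 0, 0, 0, 0]
    - [0, 0, 0.04, 0, 0, 0, 0]
    - [0, 0, 0, 0, 0, 0, 0]

```text
clock: 70.5
eef_pos: [0.4599, 0.183, 0.0945]
tool_rot: [0.015, 1.0, 0.0, 0.0]
force: [-0.3, -0.3, -0.5]
gripper_width: 0.0285
```

Call:
arm_command:
  increments:
    - [0, 0, 0.03, 0, 0, 0, 0]
    - [0, 0, 0, 0, 0, 0, 0]

```text
clock: 70.75
eef_pos: [0.4598, 0.183, 0.0929]
tool_rot: [0.015, 1.0, 0.0, 0.0]
force: [-0.2, 0.3, -2.1]
gripper_width: 0.0287
```

Call:
arm_command:
  increments:
    - [0.02, 0, 0.05, 0, 0, 0, 0]
    - [0, 0, 0.02, 0, 0, 0, 0]
    - [0, 0, 0, 0, 0, 0, 0]

```text
clock: 71.12
eef_pos: [0.4587, 0.183, 0.0893]
tool_rot: [0.015, 1.0, -0.0, -0.0]
force: [-0.6, 0.3, -1.5]
gripper_width: 0.0285
```

Call:
arm_command:
  increments:
    - [0, 0, 0.025, 0, 0, 0, 0]
    - [0, 0, 0, 0, 0, 0, 0]

```text
clock: 71.38
eef_pos: [0.459, 0.183, 0.0883]
tool_rot: [0.015, 1.0, 0.0, 0.0]
force: [-0.4, 1.0, 1.5]
gripper_width: 0.0284
```

Contact at 0.0883, as predicted. Release and go on to the last box.

Call:
arm_command:
  increments:
    - [0, 0, 0, 0, 0, 0, 0.45]
    - [0, 0, 0, 0, 0, 0, 0.5]
    - [0, 0, 0, 0, 0, 0, 0.5]
    - [0, 0, -0.2, 0, 0, 0, 0.5]
    - [0, 0, -0.8, 0, 0, 0, 0.5]
    - [0, 0, -1, 0, 0, 0, 0.7]
    - [0, 0, -0.6, 0, 0, 0, 0.7]
    - [0, 0, 0, 0, 0, 0, 0.7]

```text
clock: 72.38
eef_pos: [0.4595, 0.1832, 0.2208]
tool_rot: [0.015, 1.0, 0.001, 0.002]
force: [0.3, -0.8, -0.7]
gripper_width: 0.0599
```

```bash
python3 -c "
from h import *
st();go([.4615,-.437,.05],90)"
```

```text
t 72.38 pos [0.4595 0.1832 0.2208] yawy 88.3 z [ 0.005  0.001 -1.   ] F [ 0.3 -0.8 -0.7] T [ 0.02 -0.01  0.03] w 0.0599 j6 [ 0.25  0.27  1.84 -0.    1.02 -1.3 ]
shift [ -0.39 -12.4    3.4 ] turn [ 0.01  0.05 -0.28]
```

Call:
arm_command:
  increments:
    - [0, -0.9, 0, 0, 0, 0, 0.7]
    - [0, -1, 0, 0, 0, 0, 0.7]
    - [0, -1, 0, 0, 0, 0, 0.7]
    - [0, -1, 0, 0, 0, 0, 0.7]
    - [0, -1, 0, 0, 0, 0, 0.7]
    - [0, -1, 0, 0, 0, 0, 0.7]
    - [-0.2, -1, 0, 0, 0, 0, 0.7]
    - [-0.2, -1, 0, 0, 0, 0, 0.7]

```text
clock: 73.38
eef_pos: [0.4668, -0.214, 0.2176]
tool_rot: [0.015, 1.0, 0.0, -0.0]
force: [0.7, 1.9, 0.2]
gripper_width: 0.0598
```

Call:
arm_command:
  increments:
    - [0, -1, 0, 0, 0, 0, 0.7]
    - [0, -1, 0, 0, 0, 0, 0.7]
    - [0, -1, 0, 0, 0, 0, 0.7]
    - [0, -1, 0, 0, 0, 0, 0.7]
    - [0, -0.5, 0.5, 0, 0, -0.28, 0.7]
    - [0, 0, 1, 0, 0, 0, 0.7]
    - [0, 0, 1, 0, 0, 0, 0.7]
    - [0, 0, 0.9, 0, 0, 0, 0.7]

```text
clock: 74.38
eef_pos: [0.4599, -0.4367, 0.0456]
tool_rot: [0.0, 1.0, 0.001, -0.001]
force: [-0.2, -0.7, -0.4]
gripper_width: 0.0595
```

Call:
arm_command:
  increments:
    - [0, 0, 0, 0, 0, 0, 0.7]

```text
clock: 74.5
eef_pos: [0.4591, -0.4357, 0.0447]
tool_rot: [0.0, 1.0, 0.003, -0.002]
force: [-0.3, -0.4, 0.6]
gripper_width: 0.0595
```

```bash
python3 -c "
from h import *
st();snap('wrist','w16');boxes('w16',.36,.55,-.5,-.38);go([.4615,-.437,-.022],90)"
```

```text
t 74.5 pos [ 0.4591 -0.4357  0.0447] yawy 90.0 z [-0.005  0.005 -1.   ] F [-0.3 -0.4  0.6] T [-0.02 -0.    0.  ] w 0.0595 j6 [-0.86  0.68  1.67  0.    0.8  -2.43]
box c 0.46 -0.437 len 0.148 0.03 head 0.0
shift [-0.03 -0.01  1.38] turn [ 0.02 -0.02 -0.  ]
```

Call:
arm_command:
  increments:
    - [0, 0, 0.5, 0, 0, 0, 0.7]
    - [0, 0, 0.5, 0, 0, 0, 0.7]
    - [0, 0, 0.25, 0, 0, 0, 0.7]
    - [0, 0, 0.1, 0, 0, 0, 0.7]
    - [0, 0, 0, 0, 0, 0, 0.7]
    - [0, 0, 0, 0, 0, 0, 0]
    - [0, 0, 0, 0, 0, 0, 0]
    - [0, 0, 0, 0, 0, 0, 0]
  squeeze: 60

```text
clock: 75.55
eef_pos: [0.461, -0.4378, -0.0184]
tool_rot: [-0.0, 1.0, -0.001, 0.001]
force: [-1.5, 0.9, 6.2]
gripper_width: 0.0282
```

Call:
arm_command:
  increments:
    - [0, 0, 0, 0, 0, 0, 0]
    - [0, 0, -0.2, 0, 0, 0, 0]
    - [0, 0, -0.5, 0, 0, 0, 0]
    - [0, 0, -0.8, 0, 0, 0, 0]
    - [0, 0, -0.8, 0, 0, 0, 0]
    - [0, 0, -0.8, 0, 0, 0, 0]
    - [0, 0, -0.8, 0, 0, 0, 0]
    - [0, 0, 0, 0, 0, 0.28, 0]

```text
clock: 76.55
eef_pos: [0.4614, -0.4381, 0.1794]
tool_rot: [0.015, 1.0, -0.002, 0.002]
force: [0.0, -0.0, -1.4]
gripper_width: 0.0281
```

```bash
python3 -c "
from h import *
st();go([.4565,.1075,.095],88.3)"
```

```text
t 76.55 pos [ 0.4614 -0.4381  0.1794] yawy 88.3 z [ 0.004 -0.004 -1.   ] F [ 0.  -0.  -1.4] T [0.04 0.02 0.02] w 0.0281 j6 [-0.86  0.52  1.55  0.    1.06 -2.4 ]
shift [ 0.43 10.91  1.64] turn [-0.04  0.04 -0.  ]
```

Call:
arm_command:
  increments:
    - [0, 0.5, 0, 0, 0, 0, 0]
    - [0.04, 0.9, 0, 0, 0, 0, 0]
    - [0.04, 0.95, 0, 0, 0, 0, 0]
    - [0.04, 0.95, 0, 0, 0, 0, 0]
    - [0.04, 0.95, 0, 0, 0, 0, 0]
    - [0.04, 0.95, 0, 0, 0, 0, 0]
    - [0.04, 0.95, 0, 0, 0, 0, 0]
    - [0.04, 0.95, 0, 0, 0, 0, 0]

```text
clock: 77.55
eef_pos: [0.4563, -0.0805, 0.1751]
tool_rot: [0.015, 1.0, 0.0, -0.0]
force: [1.2, -0.0, -1.1]
gripper_width: 0.0282
```

Call:
arm_command:
  increments:
    - [0.04, 0.95, 0, 0, 0, 0, 0]
    - [0.04, 0.95, 0, 0, 0, 0, 0]
    - [0.03, 0.95, 0, 0, 0, 0, 0]
    - [0, 0.94, 0, 0, 0, 0, 0]
    - [0, 0, 0, 0, 0, 0, 0]
    - [0, 0, 0.6, 0, 0, 0, 0]
    - [0, 0, 0.6, 0, 0, 0, 0]
    - [0, 0, 0, 0, 0, 0, 0]

```text
clock: 78.55
eef_pos: [0.4558, 0.1067, 0.1141]
tool_rot: [0.015, 1.0, -0.0, -0.002]
force: [0.5, -0.1, -0.9]
gripper_width: 0.0284
```

```bash
python3 -c "
from h import *
st();go([.4575,.1075,.0925],88.3)"
```

```text
t 78.55 pos [0.4558 0.1067 0.1141] yawy 88.3 z [-0.004 -0.    -1.   ] F [ 0.5 -0.1 -0.9] T [-0.04 -0.02 -0.02] w 0.0284 j6 [ 0.09  0.39  2.02 -0.    0.74 -1.45]
shift [-0.04  0.02  0.43] turn [-0.01 -0.04 -0.01]
```

Call:
arm_command:
  increments:
    - [0, 0.01, 0.2, 0, 0, 0, 0]
    - [0, 0, 0.12, 0, 0, 0, 0]
    - [0, 0, 0.04, 0, 0, 0, 0]
    - [0, 0, 0, 0, 0, 0, 0]

```text
clock: 79.05
eef_pos: [0.4572, 0.108, 0.0978]
tool_rot: [0.015, 1.0, 0.0, 0.0]
force: [0.3, -0.2, -1.4]
gripper_width: 0.0285
```

Call:
arm_command:
  increments:
    - [0, 0, 0.04, 0, 0, 0, 0]
    - [0, 0, 0, 0, 0, 0, 0]

```text
clock: 79.3
eef_pos: [0.4571, 0.108, 0.0956]
tool_rot: [0.015, 1.0, -0.0, 0.0]
force: [-0.5, 0.3, -1.4]
gripper_width: 0.0285
```

Call:
arm_command:
  increments:
    - [0, 0, 0.04, 0, 0, 0, 0]
    - [0, 0, 0.02, 0, 0, 0, 0]
    - [0, 0, 0, 0, 0, 0, 0]

```text
clock: 79.68
eef_pos: [0.457, 0.108, 0.0925]
tool_rot: [0.015, 1.0, -0.0, -0.0]
force: [-0.5, -0.0, -1.6]
gripper_width: 0.0281
```

Call:
arm_command:
  increments:
    - [0, 0, 0.02, 0, 0, 0, 0]
    - [0, 0, 0, 0, 0, 0, 0]

```text
clock: 79.92
eef_pos: [0.4571, 0.108, 0.0916]
tool_rot: [0.015, 1.0, -0.0, 0.0]
force: [0.3, -0.6, -1.0]
gripper_width: 0.0283
```

Call:
arm_command:
  increments:
    - [0, 0, 0.015, 0, 0, 0, 0]
    - [0, 0, 0, 0, 0, 0, 0]
    - [0, 0, 0, 0, 0, 0, 0.45]
    - [0, 0, 0, 0, 0, 0, 0.5]
    - [0, 0, 0, 0, 0, 0, 0.5]
    - [0, 0, -0.2, 0, 0, 0, 0.5]
    - [0, 0, -0.8, 0, 0, 0, 0.5]
    - [0, 0, -1, 0, 0, 0, 0.7]

```text
clock: 80.92
eef_pos: [0.4566, 0.1079, 0.1921]
tool_rot: [0.015, 1.0, -0.0, -0.001]
force: [0.3, -0.6, 0.6]
gripper_width: 0.059
```

Call:
arm_command:
  increments:
    - [-0.5, -0.8, -0.5, 0, 0, 0, 0.7]
    - [-0.8, -0.8, 0, 0, 0, 0, 0.7]
    - [-0.9, -0.8, 0, 0, 0, 0, 0.7]
    - [-0.9, -0.5, 0, 0, 0, 0, 0.7]
    - [0, 0, 0, 0, 0, 0, 0.7]

```text
clock: 81.55
eef_pos: [0.6095, -0.0434, 0.2156]
tool_rot: [0.016, 1.0, -0.0, 0.0]
force: [-0.5, 0.1, -1.0]
gripper_width: 0.0595
```

```bash
python3 -c "
from h import *
st();snap('scene','s17');snap('side','d17');snap('wrist','w17')
a=cv2.imread('pics/s17_raw.png')[80:280,120:400];b=cv2.imread('pics/d17_raw.png')[120:320,100:380]
o=ortho('w17',.36,.56,-.03,.34,.14);cv2.imwrite('pics/w17_o.png',o)
o=cv2.resize(o,(320,592))
l=np.vstack([cv2.resize(x,(420,296),interpolation=cv2.INTER_CUBIC) for x in(a,b)])
cv2.imwrite('pics/c17.png',np.hstack([l,o]));
boxes('w17',.36,.56,-.03,.34,.14)"
```

```text
t 81.55 pos [ 0.6095 -0.0434  0.2156] yawy 88.2 z [ 0. -0. -1.] F [-0.5  0.1 -1. ] T [ 0.06  0.05 -0.03] w 0.0595 j6 [-0.18  0.45  1.57 -0.    1.12 -1.72]
box c 0.4734 0.1129 len 0.2743 0.1675 head 88.6
```

View pics/c17.png

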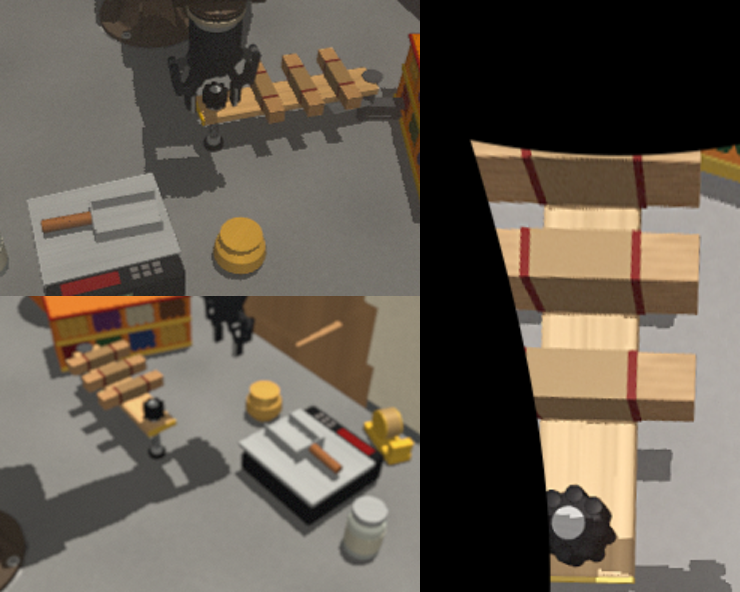

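```bash
python3 -c "
from h import *
print(bot.hand_in())"
```

```text
the job is handed in; nothing more can be done
None
```

The job is handed in at about 82 s. The scoop is on the scale pan, the ledge is swung home, the foot is screwed down, and all three boxes present are laid across the ledge.

**Checks that passed**
- **Scoop:** the last pictures show it lying inside the pan.
- **Ledge:** I felt the bump at about 6 N, then the end stop. The measured heading is about -92°, which matches the rack's direction plus 1.30 rad.
- **Foot:** I turned the knob until the torque rose sharply, after about 345° (9.5 mm of travel), backed off until it was nearly gone, and let go. The triangulated knob top is at 0.150 m, against 0.148 m expected at touch.
- **Boxes:** they sit at about x = 75, 150 and 225 mm along the ledge. They look square across it and centred, with about 39 mm of overhang measured on one box, against 41 mm ideal.

**Checks that failed or disagreed**
- **Fingertips:** they sit about 30–35 mm behind the stated TCP, so the first scoop grasp closed on nothing. I repeated it lower.
- **Push force:** I pushed too long against the ledge's end stop, and the wrist force reached about 115 N, just under the 120 N limit.
- **Foot stiffness:** the resistance at touch rose much faster than the stated 2 Nm/rad, and it briefly reached about 0.7 Nm before I backed off.
- **Knob travel:** the pictures show the knob dropping about 8 mm, while its turning implies 9.5 mm. My height measurement is only good to 1–2 mm, so I could not confirm the touch more closely than that.

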